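# Size a pledged gold bangle on the mandrel

### The arm

A 6-joint arm with a two-finger parallel gripper is mounted at the origin on the work surface. World frame = base frame: x ahead of the robot, y to its left, z up, the work surface at z = 0. Lengths are in mm, angles in rad, forces in N, time in s.
With the tool pointing down it reaches from about 300 to 750 mm from the base axis. Payload 8.5 kg.
Tool frame: the origin (TCP) lies at the very end of the fingers, on their centre line; the grasp point (between the pads) lies arm.hold_point_z behind it (arm.hold_point_z is the distance from the TCP to the grasp point, in mm); z points along the fingers, y is the direction in which the jaws open and shut (so a half turn about z gives the same grasp; the last joint's range is limited). The gripper opens to 88 mm and grips with 3 to 60 N. Pads are 18 mm wide; open, the fingers measure 123 mm over their backs; the gripper's body (75 mm by 187 mm) begins 45 mm behind the grasp point.
Start: joints at [-1.385, 0.381, 1.297, -0, 1.464, -0.215], TCP at [214.578, -506.396, 238.748] pointing down, gripper open.
Joint ranges: [-3.11, 3.11], [-0.89, 2.33], [0.22, 2.48], [-1.42, 4.56], [0.17, 2.85], [-2.88, 2.88]. Speed limits (rad/s): [2.39, 2.39, 3.14, 3.14, 3.14, 3.14].

### API

Orientations are given as a 3x3 rotation matrix whose columns are the frame's x, y, z axes.
In Python, from workcell import arm gives the robot as it stands.
- The arm moves only by the tool drive_tool, never from a script. Its argument "deltas" is a list of rows, each an object of numbers: "dx", "dy", "dz": the shift along the tool's x, y, z in m; "ax", "ay", "az": the turn, a rotation vector about the tool's x, y, z in rad. In form: [{"dx": .., "dy": .., "dz": .., "ax": .., "ay": .., "az": ..}, ...]. A call has 1 to 8 rows; each row is the pose to reach, as a shift and turn from the pose commanded when the call began, along the tool's axes at that moment; what a row does not reach only later rows make up. A row lasts 1/8 s, in which the tool goes at most 62.5 mm and 10.7 degrees, less where a joint would pass 70% of its speed; a pose out of reach is approached as far as the arm can. A call with a gripper value outside its range is refused whole. "grip" is the finger opening in m, from 0 to 0.0881, set as the call begins (left out, the last holds). The fingers move at their own pace and stop on an object; "squeeze" is the grip in N (left out, the last holds). Time passes only in rows, so rows that repeat a pose let the fingers close. It gives the time, the measured TCP pose, the force and the opening at its end, in the units of the state.
- arm.get_obs(): the state, without advancing time (a new reading comes with each control period).
- arm.camera(name): name is "scene" or "top"; returns the picture (480x640x3 uint8, red, green, blue); there is no depth.
- arm.get_calibration(name): a dict with "vertical_fov" (degrees; the focal length in pixels is half the picture's height over the tangent of half this angle, whatever the lens; pixels are square), "cx", "cy" (the principal point, pixels), "rvec" (rotation vector, rad) and "tvec" (3), from world to camera coordinates, as OpenCV has them. Camera axes: x right, y down, z forward; pixel columns grow to the right and rows downward; lengths in mm; the calibration is good to about 2 mm. A picture is of the moment at which its call begins. get_calibration takes no time and is no camera call.
- arm.close_job(): hands the job in, once; it reports no verdict.
Trained networks look in the newest picture that a camera, given by its name, has taken for a name from the list of things; names that differ only in an ending like _2 or _b are one class to them, and where a whole thing is asked for, a point or a joint stands for the part that bears it (a point fixed in the world has none). Each returns a list of dicts, best first, with "p" (0 to 1); they miss things now and then, are a little off and sometimes report something else, mostly with a low value. They report only what shows in the picture. A call takes as long as a camera call. They do not tell look-alikes from the thing itself.
- arm.spot_in(camera, name): "at" ([x, y, z] in mm, in world coordinates, good to about 4 mm: the middle of the surface that is visible of it).
- arm.cut_out(camera, name): "region" (480x640 bool, what is visible of it).
- arm.mark_of(camera, name): "at" ([x, y, z] in mm, in world coordinates, good to about 4 mm: a listed point, or the origin of a listed thing).
The state is a dict: "time_s": time; "qpos": joint angles; "dq": joint speeds; "joint_efforts": joint torques, N m; "tool_pos": TCP position; "tool_rot": TCP orientation; "force": force on the tool from outside, world axes, zero at the start; "wrist_torque": the same for the moment, N m; "finger_gap": finger opening in mm.
Only numpy, scipy, OpenCV 4.12 (cv2) and the standard library are available. Lean on these libraries where they do the work, as an engineer would, in place of code of your own. Each camera call takes 0.05 s, during which the arm holds its last target.

### The job

Measure the gold bangle that lies on the green pad: slide it gently, held level, down the upright sizing mandrel until it stops snugly all round, let go of it there, and see which coloured band shows right under its lower edge. Then take it off again, lay it flat in the middle of the felt pad of that colour and let go. Do not drop it down the mandrel or force it hard, and leave the two waiting bangles and the other things on the desk alone.

Things in the scene. Friction and masses are not known exactly. Their poses are not given: they have to be found in the camera images.
- bangle_a: gold bangle, a plain round ring: outside diameter 62, height 14, about 70 g; all three look alike. Its round bore is somewhere between 38 and 52 mm wide and differs from bangle to bangle; it is what the mandrel measures. Origin at its centre, half-way up (7 above what it lies on); z is the ring's axis.
- bangle_b: gold bangle, a plain round ring: outside diameter 62, height 14, about 70 g; all three look alike. Its round bore is somewhere between 38 and 52 mm wide and differs from bangle to bangle; it is what the mandrel measures. Origin at its centre, half-way up (7 above what it lies on); z is the ring's axis.
- bangle_c: gold bangle, a plain round ring: outside diameter 62, height 14, about 70 g; all three look alike. Its round bore is somewhere between 38 and 52 mm wide and differs from bangle to bangle; it is what the mandrel measures. Origin at its centre, half-way up (7 above what it lies on); z is the ring's axis.
- mandrel: fixed upright sizing mandrel: a steel disc foot (90 across, 14 thick) and a smooth cone, 61 across at 14 above the desk, narrowing evenly by 5 in diameter per 14 of height to 37.5 across at 80, then a rounded nose, 16 across at its top, 92 above the desk. A bangle held off-centre or tilted catches too high. Origin on its axis at desk level, z up; its yaw means nothing.
- band_red (a point): red painted band round the mandrel's cone, 66 to 80 above the desk; the point is on the axis at mid-band, 73 above the desk. A level bangle of this size stops with its lower edge near this height and this colour shows right under it; pressed home with some 5 N it stays put when let go and lifts off with a pull of a few N (grip it there centred, with 20 to 30 N: a hard off-centre squeeze shoves it against the cone).
- band_yellow (a point): yellow painted band round the mandrel's cone, 52 to 66 above the desk; the point is on the axis at mid-band, 59 above the desk. A level bangle of this size stops with its lower edge near this height and this colour shows right under it; pressed home with some 5 N it stays put when let go and lifts off with a pull of a few N (grip it there centred, with 20 to 30 N: a hard off-centre squeeze shoves it against the cone).
- band_blue (a point): blue painted band round the mandrel's cone, 38 to 52 above the desk; the point is on the axis at mid-band, 45 above the desk. A level bangle of this size stops with its lower edge near this height and this colour shows right under it; pressed home with some 5 N it stays put when let go and lifts off with a pull of a few N (grip it there centred, with 20 to 30 N: a hard off-centre squeeze shoves it against the cone).
- pad_green: thin fixed round green felt pad, 100 across, 4 thick, on which the bangle to be measured lies at the start. Origin at the centre of its underside.
- pad_red: thin fixed round red felt pad, 100 across, 4 thick, for bangles of the red size. Origin at the centre of its underside.
- pad_yellow: thin fixed round yellow felt pad, 100 across, 4 thick, for bangles of the yellow size. Origin at the centre of its underside.
- pad_blue: thin fixed round blue felt pad, 100 across, 4 thick, for bangles of the blue size. Origin at the centre of its underside.
- waiting_tray: fixed flat black tray, 100 x 180 and 4 thick, on which the two other bangles wait; leave them alone. Origin at the centre of its underside.
- notes_1: brick of banknotes, 66 x 156 x 50 high, loose bystander. Origin at the centre of its underside.
- stamp: rubber stamp with wooden knob, 50 x 30, 64 high, loose bystander. Origin at the centre of its underside.
- calculator: desk calculator, 150 x 100 x 20 high, loose bystander. Origin at the centre of its underside.
- ring_box: dark red jewellery box, 60 x 60 x 45 high, loose bystander. Origin at the centre of its underside.
- scale: small black pocket scale, 130 x 90 x 22 high, loose bystander. Origin at the centre of its underside.
Mind the look-alikes: they are no part of the job. What is shaped like the mandrel but brown or pink is not meant.

How it is judged:
By the outcome, as a careful person would: the job done as asked, in the order asked, and still so for the second after the job is handed in, with the robot touching nothing.
It also fails if it takes over 61 s, if anything falls off the work surface, if the arm or the gripper's body presses on something with over 40 N, if the wrist force passes 120 N, or if a joint passes its speed limit or range.

## Working session

There is one attempt and no reset: what is moved stays moved. The work goes in short steps, Python scripts to look and compute and a tool call to move; the robot and the scene stay as the last step left them, time stands still between calls to the robot, and variables do not carry over. Pictures are saved under pics/ and viewed, and the job is handed in when it is done.

Besides the shell and the picture viewer there is one more tool, called after "Emit:" as a command line: name --argument value ..., lists and objects as JSON in quotes. drive_tool: Moves the arm, as the interface text tells. Its arguments: {"type":"object","properties":{"deltas":{"type":"array","items":{"type":"object","properties":{"dx":{"type":"number"},"dy":{"type":"number"},"dz":{"type":"number"},"ax":{"type":"number"},"ay":{"type":"number"},"az":{"type":"number"}}}},"grip":{"type":"number"},"squeeze":{"type":"number"}},"required":["deltas"]}

```bash
ls; mkdir -p pics; python3 - <<'E'
from workcell import arm
import cv2,numpy as np
for n in ("scene","top"):
    im=arm.camera(n); cv2.imwrite(f"pics/{n}0.png",im[:,:,::-1]); print(n,arm.get_calibration(n))
o=arm.get_obs(); print(o["time_s"],o["tool_pos"],np.round(o["tool_rot"],3),o["finger_gap"],arm.hold_point_z)
E
```

```text
pics
scene {'vertical_fov': 52.03388776959014, 'cx': 322.62562472320553, 'cy': 236.86402012030612, 'rvec': array([ 0.86397496,  2.39075847, -1.23490392]), 'tvec': array([ 377.10719198, -133.94653631, 1451.14660899])}
top {'vertical_fov': 42.48733280693334, 'cx': 317.57166130228717, 'cy': 247.85370018105374, 'rvec': array([ 2.13792249, -2.12536788,  0.1960598 ]), 'tvec': array([  47.55669665,  517.1932694 , 1403.72521808])}
0.1 [ 214.52740664 -506.15193238  238.20550266] [[ 0.921  0.39  -0.   ]
 [ 0.39  -0.921  0.001]
 [ 0.    -0.001 -1.   ]] 87.85207212780128 18.700000000000003
```

View pics/scene0.png

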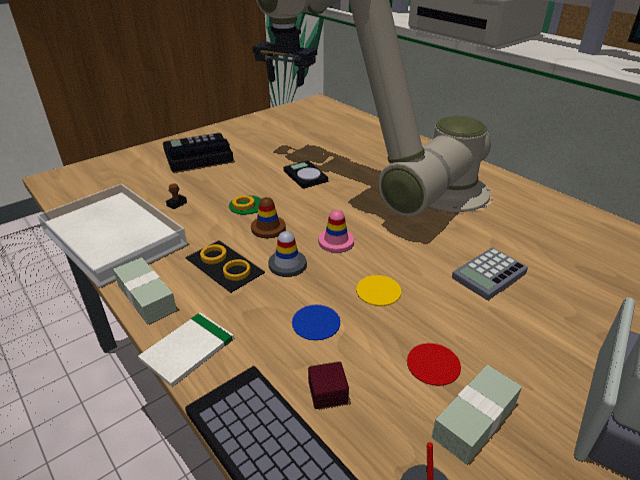

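View pics/top0.png

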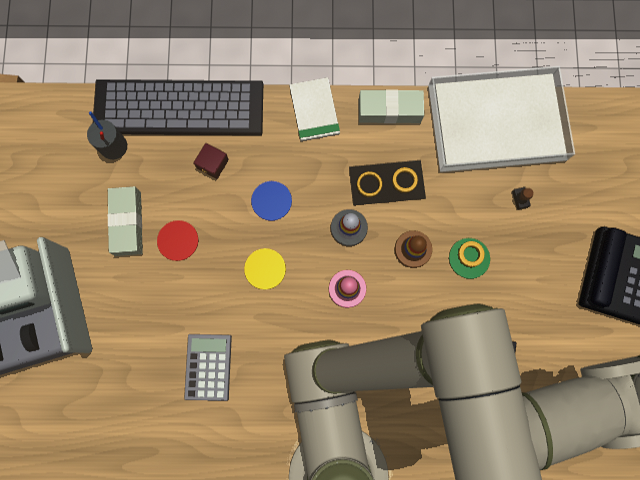

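Candidates for the mandrel are grey steel at scene (287,252) / top (349,227), brown at (267,217) / (413,247), and pink at (337,230) / (347,287). The steel one fits. Next I'll measure it and confirm it in crops.

```bash
cat > h.py <<'E'
from workcell import arm
import cv2,numpy as np
from scipy.optimize import least_squares
def cal(n):
    c=arm.get_calibration(n); f=240/np.tan(np.radians(c["vertical_fov"])/2)
    K=np.array([[f,0,c["cx"]],[0,f,c["cy"]],[0,0,1.]]); R=cv2.Rodrigues(np.array(c["rvec"]))[0]
    return K,R,np.array(c["tvec"])
def proj(n,P):
    K,R,t=cal(n); q=(np.atleast_2d(P)@R.T+t)@K.T; return q[:,:2]/q[:,2:]
def back(n,uv,z):
    K,R,t=cal(n); d=np.linalg.inv(K)@np.array([uv[0],uv[1],1.]); d=R.T@d; o=-R.T@t
    return o+d*(z-o[2])/d[2]
def crop(n,im,u,v,w,name,k=6):
    c=im[max(0,v-w):v+w,max(0,u-w):u+w,::-1]; cv2.imwrite("pics/"+name,cv2.resize(c,None,fx=k,fy=k,interpolation=cv2.INTER_CUBIC))
def circ(c,r,z,n=72):
    a=np.linspace(0,2*np.pi,n,endpoint=False); return np.c_[c[0]+r*np.cos(a),c[1]+r*np.sin(a),np.full(n,z)]
E
python3 - <<'E'
from h import *
for n in ("scene","top"):
    im=arm.camera(n)
    for k in ("mandrel","bangle_a","pad_green","pad_red","pad_yellow","pad_blue","band_red"):
        for r in arm.mark_of(n,k)[:4]: print(n,k,np.round(r["at"],1),round(r["p"],2),np.round(proj(n,r["at"])[0]))
    if n=="scene": crop(n,im,262,228,48,"c_scene.png",8)
    else: crop(n,im,410,240,80,"c_top.png",5)
    np.save(n+"0.npy",im)
E
```

```text
scene mandrel [ 524.1 -184.7    6.4] 0.83 [268. 226.]
scene mandrel [577.3 -24.6   2.1] 0.78 [288. 265.]
scene mandrel [428.1 -20.2   0.8] 0.66 [337. 243.]
scene bangle_a [683.5 -76.8   4.6] 0.84 [237. 272.]
scene bangle_a [ 693.5 -161.2   14.7] 0.76 [215. 253.]
scene bangle_a [ 511.8 -317.8   12.5] 0.59 [244. 202.]
scene bangle_a [577.1 -24.    2.5] 0.22 [288. 265.]
scene pad_green [ 499.  -318.3   -0. ] 0.76 [248. 204.]
scene pad_red [544.9 391.4  -4.1] 0.97 [434. 367.]
scene pad_yellow [471.3 177.8   1.7] 0.89 [381. 290.]
scene pad_blue [6.427e+02 1.619e+02 1.000e-01] 0.67 [316. 322.]
scene band_red [ 523.4 -183.6   72.3] 0.88 [267. 205.]
scene band_red [579.1 -27.4  76.2] 0.83 [285. 239.]
scene band_red [425.8 -24.9  71.9] 0.83 [337. 218.]
top mandrel [ 529.2 -181.     3.1] 0.94 [413. 247.]
top mandrel [424.5 -17.7   2.4] 0.81 [346. 289.]
top mandrel [576.6 -25.2   1.5] 0.66 [349. 227.]
top bangle_a [ 512.  -318.3   13.8] 0.8 [471. 253.]
top bangle_a [684.8 -79.3   9.2] 0.61 [371. 184.]
top bangle_a [ 694.2 -160.8    7.7] 0.57 [404. 180.]
top pad_green [ 503.2 -319.     5.3] 0.69 [471. 257.]
top pad_green [ 696.7 -165.1    9.1] 0.4 [406. 179.]
top pad_green [736.1 311.6   2.8] 0.38 [213. 163.]
top pad_red [5.425e+02 3.859e+02 4.000e-01] 0.9 [179. 240.]
top pad_yellow [477.7 175.6  -6.3] 0.95 [266. 267.]
top pad_blue [646.  167.1   0.7] 0.78 [270. 199.]
top band_red [ 521.8 -182.2   73.9] 0.95 [419. 244.]
top band_red [428.1 -22.   74.4] 0.86 [349. 284.]
top band_red [476.9 174.   -5.5] 0.38 [266. 268.]
```

View pics/c_scene.png

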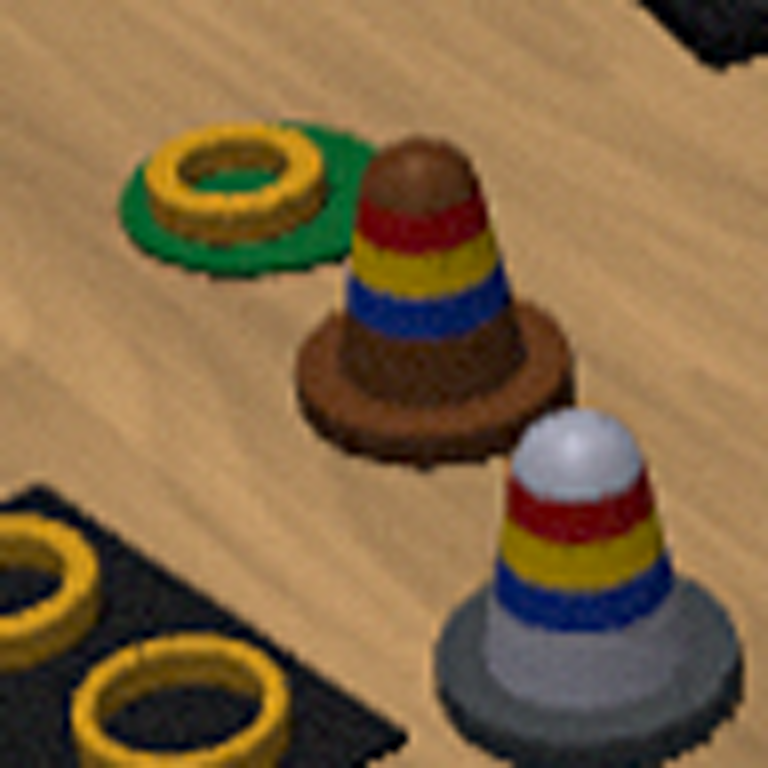

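View pics/c_top.png

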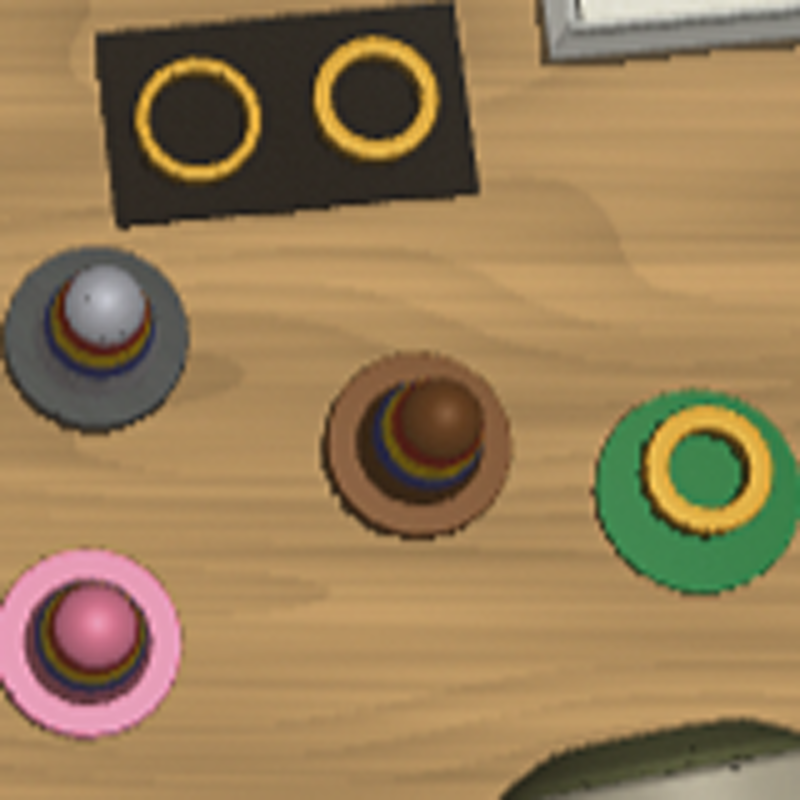

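```bash
cat >> h.py <<'E'
def hull(n,P,ox,oy,s,w):
    p=(proj(n,P)-[ox,oy]+0.5)*s-0.5
    m=np.zeros((w*s,w*s),np.uint8); cv2.fillConvexPoly(m,cv2.convexHull(np.round(p*16).astype(np.int32)),255,shift=4); return m
def render(n,parts,ox,oy,w,s=6):
    m=np.zeros((w*s,w*s),np.uint8)
    for P in parts: m=np.maximum(m,hull(n,P,ox,oy,s,w))
    return cv2.resize(m,(w,w),interpolation=cv2.INTER_AREA)/255.
def ring(c,z0=4): return [np.r_[circ(c,31,z0),circ(c,31,z0+14)]]
def pad(c): return [circ(c,50,4)]
def mand(c): return [np.r_[circ(c,45,0),circ(c,45,14)],np.r_[circ(c,30.5,14),circ(c,18.75,80),circ(c,16,86),circ(c,8,92)]]
def fit(n,mask,model,c0,w=64):
    u,v=proj(n,[c0[0],c0[1],20])[0]; ox,oy=int(u)-w//2,int(v)-w//2
    t=cv2.GaussianBlur(mask[oy:oy+w,ox:ox+w].astype(float),(0,0),1.)
    f=lambda c:(cv2.GaussianBlur(render(n,model(c),ox,oy,w),(0,0),1.)-t).ravel()
    r=least_squares(f,np.array(c0[:2],float),diff_step=2e-3,x_scale=10)
    return np.round(r.x,1), round(float(np.abs(r.fun).sum()),1), round(float(t.sum()),1)
E
python3 - <<'E'
from h import *
for n in ("scene","top"):
    im=np.load(n+"0.npy"); hsv=cv2.cvtColor(im,cv2.COLOR_RGB2HSV).astype(int); H,S,V=[hsv[...,i] for i in range(3)]
    def near(x,y,r,z=20):
        u,v=proj(n,[x,y,z])[0]; yy,xx=np.mgrid[:480,:640]; return (xx-u)**2+(yy-v)**2<r*r
    gold=(H>14)&(H<30)&(S>165)&near(511,-318,18)
    gold=cv2.morphologyEx(gold.astype(np.uint8),cv2.MORPH_CLOSE,np.ones((3,3)))
    cn,_=cv2.findContours(gold,cv2.RETR_EXTERNAL,cv2.CHAIN_APPROX_NONE); g=np.zeros((480,640),np.uint8); cv2.drawContours(g,[max(cn,key=cv2.contourArea)],-1,1,-1)
    print(n,"bangle",fit(n,g,ring,(511,-318)))
    wood=(H>8)&(H<25)&(S>70)&(S<165)&(V>95)
    mm=(~wood)&near(577,-25,32,35)
    mm=cv2.morphologyEx(mm.astype(np.uint8),cv2.MORPH_OPEN,np.ones((3,3)))
    k,l,st,_=cv2.connectedComponentsWithStats(mm); mm=(l==1+np.argmax(st[1:,4])).astype(np.uint8)
    cv2.imwrite(f"pics/m_{n}.png",np.hstack([mm*255,g*255])[100:330])
    print(n,"mandrel",fit(n,mm,mand,(577,-25),80))
    for k,c,ok in (("red",(544,388),((H<8)|(H>172))&(S>150)),("yellow",(474,177),(H>20)&(S>180)),("blue",(644,164),(H>105)&(H<130)&(S>130))):
        print(n,k,fit(n,(ok&near(*c,40)).astype(np.uint8),pad,c,80))
E
```

```text
scene bangle (array([ 512.9, -322.3]), 20.5, 281.0)
scene mandrel (array([576.2, -28.8]), 277.1, 1376.0)
scene red (array([544.2, 388.1]), 23.1, 1775.0)
scene yellow (array([476.4, 175.2]), 32.0, 1093.0)
scene blue (array([645.3, 163.4]), 27.7, 1327.0)
top bangle (array([ 511.5, -318.3]), 46.9, 518.0)
top mandrel (array([574.2, -24.4]), 33.1, 1084.0)
top red (array([541.2, 390. ]), 29.1, 1303.0)
top yellow (array([473.4, 177.3]), 36.2, 1324.0)
top blue (array([641.9, 164.4]), 78.0, 1203.0)
```

```bash
python3 -c "
import cv2,numpy as np
a=cv2.imread('pics/m_scene.png');b=cv2.imread('pics/m_top.png')
cv2.imwrite('pics/m.png',cv2.resize(np.vstack([a,b]),(800,288)))"
```

```text
(no output)
```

View pics/m.png

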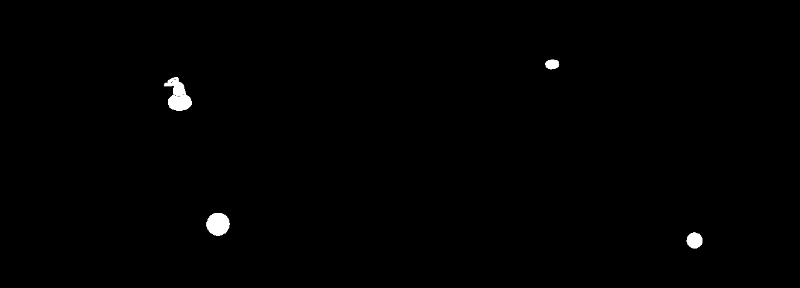

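```bash
python3 - <<'E'
from h import *
n="scene"
im=np.load(n+"0.npy"); hsv=cv2.cvtColor(im,cv2.COLOR_RGB2HSV).astype(int); H,S,V=[hsv[...,i] for i in range(3)]
yy,xx=np.mgrid[:480,:640]
crop=im[225:282,260:315]
# cone bands + grey
u,v=proj(n,[577,-25,35])[0]
m=(S<75)|((H>105)&(S>90))|((H>22)&(H<35)&(S>150))|((H<6)&(S>150))
m&=((xx-u)**2+(yy-v)**2<34**2)
mm=cv2.morphologyEx(m.astype(np.uint8),cv2.MORPH_OPEN,np.ones((3,3)))
k,l,st,_=cv2.connectedComponentsWithStats(mm); mm=(l==1+np.argmax(st[1:,4])).astype(np.uint8)
# remove brown foot bits / fill holes
cn,_=cv2.findContours(mm,cv2.RETR_EXTERNAL,cv2.CHAIN_APPROX_NONE); cv2.drawContours(mm,cn,-1,1,-1)
r=fit(n,mm,mand,(577,-26),80); print(r)
o=im.copy()
for c,col in ((r[0],(0,255,0)),((574.2,-24.4),(255,0,255))):
  for rr,z in ((45,0),(45,14),(30.5,14),(18.75,80)):
    for p in proj(n,circ(c,rr,z)): o[int(round(p[1])),int(round(p[0]))]=col
a=np.hstack([o[215:285,250:325],np.repeat(mm[215:285,250:325,None]*255,3,2)])[:,:,::-1]
cv2.imwrite("pics/ms.png",cv2.resize(a.astype(np.uint8),None,fx=5,fy=5,interpolation=cv2.INTER_NEAREST))
E
```

```text
(array([574.9, -31.5]), 125.8, 1073.0)
```

View pics/ms.png

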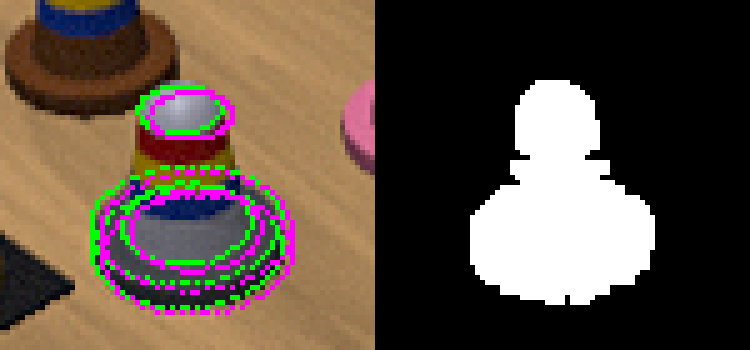

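```bash
python3 - <<'E'
from h import *
n="scene"
im=np.load(n+"0.npy"); hsv=cv2.cvtColor(im,cv2.COLOR_RGB2HSV).astype(int); H,S,V=[hsv[...,i] for i in range(3)]
yy,xx=np.mgrid[:480,:640]
wood=(H>8)&(H<22)&(S>70)&(S<165)&(V>95)
m=(~wood)&(xx>260)&(xx<316)&(yy>230)&(yy<282)&~((xx<276)&(yy<241))&~((xx<266)&(yy>262))
mm=cv2.morphologyEx(m.astype(np.uint8),cv2.MORPH_CLOSE,np.ones((3,3)))
mm=cv2.morphologyEx(mm,cv2.MORPH_OPEN,np.ones((3,3)))
k,l,st,_=cv2.connectedComponentsWithStats(mm); mm=(l==1+np.argmax(st[1:,4])).astype(np.uint8)
cn,_=cv2.findContours(mm,cv2.RETR_EXTERNAL,cv2.CHAIN_APPROX_NONE); cv2.drawContours(mm,cn,-1,1,-1)
r=fit(n,mm,mand,(575,-28),80); print(r)
o=im.copy()
for c,col in ((r[0],(0,255,0)),):
  for rr,z in ((45,0),(45,14),(30.5,14),(18.75,80)):
    for p in proj(n,circ(c,rr,z)): o[int(round(p[1])),int(round(p[0]))]=col
a=np.hstack([o[215:285,250:325],np.repeat(mm[215:285,250:325,None]*255,3,2)])[:,:,::-1]
cv2.imwrite("pics/ms2.png",cv2.resize(a.astype(np.uint8),None,fx=5,fy=5,interpolation=cv2.INTER_NEAREST))
E
```

```text
(array([576.1, -29.4]), 71.0, 1197.0)
```

View pics/ms2.png

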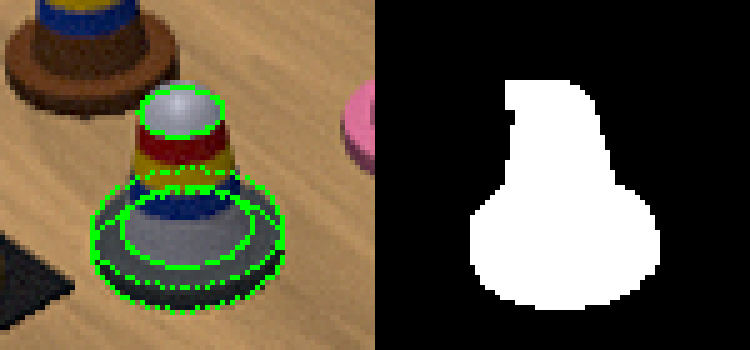

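```bash
cat >> h.py <<'E'
def rel(target,ang=None):
    o=arm.get_obs(); R=np.array(o["tool_rot"]); p=np.array(o["tool_pos"])
    d=R.T@(np.array(target)-p)/1000
    T=R if ang is None else np.array([[np.cos(ang),np.sin(ang),0],[np.sin(ang),-np.cos(ang),0],[0,0,-1.]])
    rv=cv2.Rodrigues(R.T@T)[0].ravel()
    print("d",np.round(d,4),"a",np.round(rv,4),"t",round(o["time_s"],2),"p",np.round(p,1),"F",np.round(o["force"],1),"gap",round(o["finger_gap"],1))
E
python3 -c "
from h import *
rel([512.2,-320.3,80],0)"
```

```text
d [ 0.3466 -0.0552  0.1588] a [ 0.     -0.      0.4008] t 0.9 p [ 214.6 -506.4  238.8] F [-0.4  0.3  0.1] gap 88.1
```

Emit:
drive_tool --deltas '[{"dx": 0.04,"dy": -0.006,"dz": 0.0,"az": 0.05},{"dx": 0.095,"dy": -0.015,"dz": 0.015,"az": 0.12},{"dx": 0.15,"dy": -0.024,"dz": 0.045,"az": 0.2},{"dx": 0.205,"dy": -0.033,"dz": 0.08,"az": 0.28},{"dx": 0.26,"dy": -0.042,"dz": 0.115,"az": 0.34},{"dx": 0.31,"dy": -0.05,"dz": 0.14,"az": 0.385},{"dx": 0.3366,"dy": -0.054,"dz": 0.155,"az": 0.4008},{"dx": 0.3466,"dy": -0.0552,"dz": 0.1588,"az": 0.4008}]' --grip 0.088

```text
invalid input
```

Emit:
drive_tool --deltas '[{"dz": 0},{"dz": 0}]'

```text
invalid input
```

```bash
python3 -c "
from h import *
rel([512.2,-320.3,6],0)
im=arm.camera('scene');crop('scene',im,245,195,50,'g1.png',8)"
```

```text
d [ 0.3466 -0.0552  0.2328] a [ 0.     -0.      0.4008] t 0.9 p [ 214.6 -506.4  238.8] F [-0.4  0.3  0.1] gap 88.1
```

View pics/g1.png

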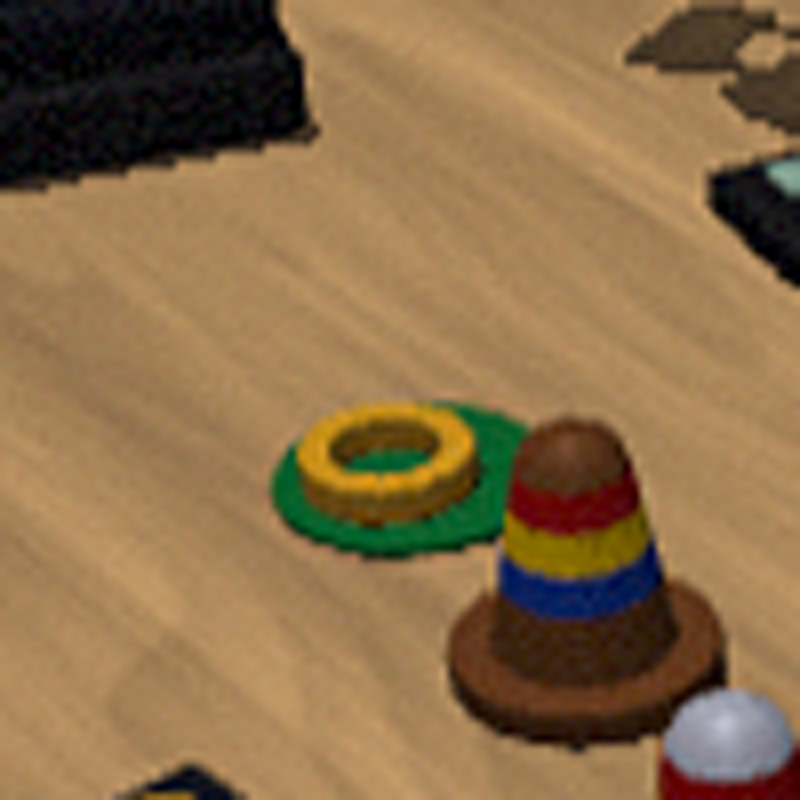

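The picture shows the bangle untouched on the green pad, because both moves were refused. I'll try again with every key given in each row.

Emit:
drive_tool --deltas '[{"dx": 0.04,"dy": -0.006,"dz": 0.0,"ax": 0,"ay": 0,"az": 0.05},{"dx": 0.095,"dy": -0.015,"dz": 0.015,"ax": 0,"ay": 0,"az": 0.12},{"dx": 0.15,"dy": -0.024,"dz": 0.045,"ax": 0,"ay": 0,"az": 0.2},{"dx": 0.205,"dy": -0.033,"dz": 0.08,"ax": 0,"ay": 0,"az": 0.28},{"dx": 0.26,"dy": -0.042,"dz": 0.115,"ax": 0,"ay": 0,"az": 0.34},{"dx": 0.31,"dy": -0.05,"dz": 0.14,"ax": 0,"ay": 0,"az": 0.385},{"dx": 0.337,"dy": -0.054,"dz": 0.155,"ax": 0,"ay": 0,"az": 0.401},{"dx": 0.347,"dy": -0.055,"dz": 0.159,"ax": 0,"ay": 0,"az": 0.401}]' --grip 0.088 --squeeze 10

```text
time_s: 1.95
tool_pos: [513.4, -319.2, 78.7]
tool_rot: [[1.0, 0.002, -0.001], [0.002, -1.0, 0.001], [-0.001, -0.001, -1.0]]
force: [-0.3, -0.5, -1.2]
finger_gap: 87.8
```

```bash
python3 -c "
from h import *
im=arm.camera('scene');crop('scene',im,245,195,50,'g2.png',8)
im=arm.camera('top');crop('top',im,471,254,50,'g2t.png',8)
rel([512.2,-320.3,6.5],0)
"
```

```text
d [-0.0006 -0.      0.0732] a [0.     0.0001 0.0009] t 2.05 p [ 512.8 -320.3   79.7] F [-0.1 -0.7  0. ] gap 87.8
```

View pics/g2.png

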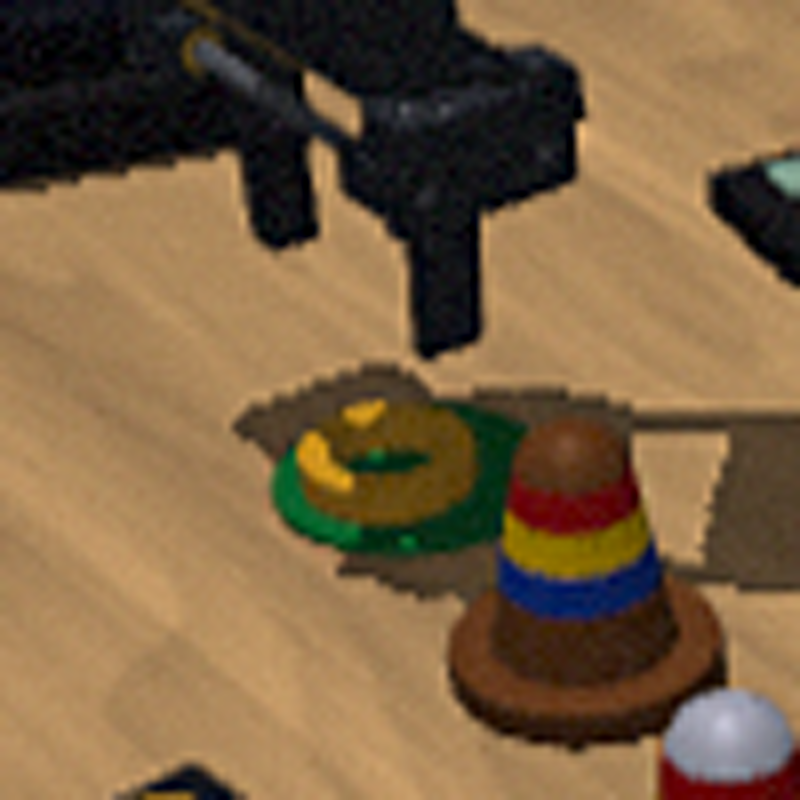

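View pics/g2t.png

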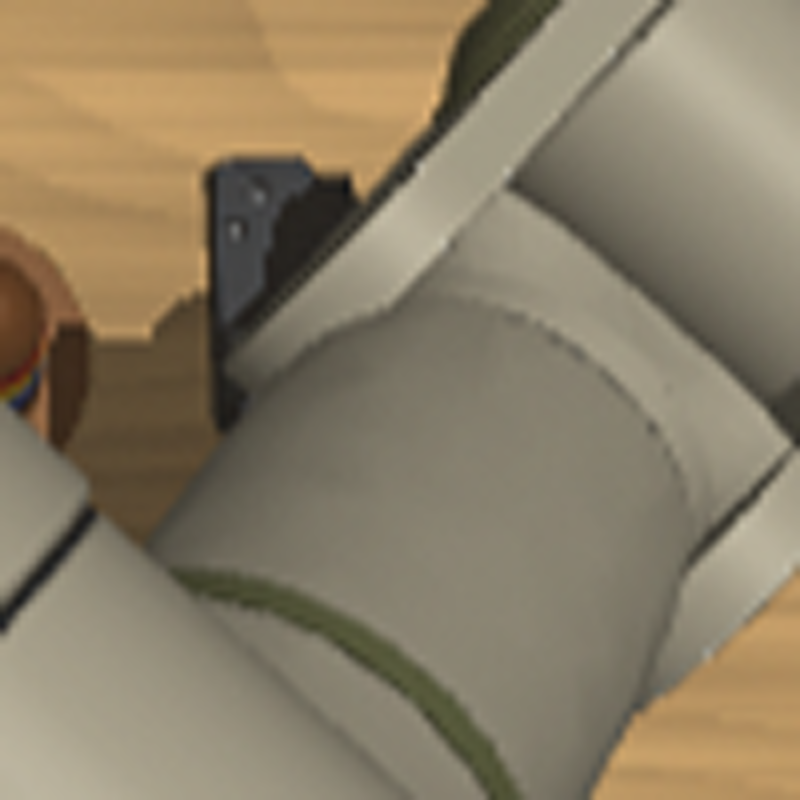

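The scene crop shows the fingers above the bangle, one on each side, with their tips at (275,240) and (445,350). The arm blocks the top view. Going down.

Emit:
drive_tool --deltas '[{"dx": -0.0006,"dy": 0,"dz": 0.02,"ax": 0,"ay": 0,"az": 0},{"dx": -0.0006,"dy": 0,"dz": 0.045,"ax": 0,"ay": 0,"az": 0},{"dx": -0.0006,"dy": 0,"dz": 0.06,"ax": 0,"ay": 0,"az": 0},{"dx": -0.0006,"dy": 0,"dz": 0.067,"ax": 0,"ay": 0,"az": 0},{"dx": -0.0006,"dy": 0,"dz": 0.071,"ax": 0,"ay": 0,"az": 0},{"dx": -0.0006,"dy": 0,"dz": 0.0725,"ax": 0,"ay": 0,"az": 0},{"dx": -0.0006,"dy": 0,"dz": 0.0725,"ax": 0,"ay": 0,"az": 0}]'

```text
time_s: 2.92
tool_pos: [512.2, -320.5, 7.6]
tool_rot: [[1.0, -0.0, 0.0], [-0.0, -1.0, -0.0], [0.0, 0.0, -1.0]]
force: [-0.7, -0.5, -1.2]
finger_gap: 88.1
```

Emit:
drive_tool --deltas '[{"dx": 0,"dy": 0,"dz": 0,"ax": 0,"ay": 0,"az": 0},{"dx": 0,"dy": 0,"dz": 0,"ax": 0,"ay": 0,"az": 0},{"dx": 0,"dy": 0,"dz": 0,"ax": 0,"ay": 0,"az": 0},{"dx": 0,"dy": 0,"dz": 0,"ax": 0,"ay": 0,"az": 0},{"dx": 0,"dy": 0,"dz": 0,"ax": 0,"ay": 0,"az": 0},{"dx": 0,"dy": 0,"dz": 0,"ax": 0,"ay": 0,"az": 0}]' --grip 0.061 --squeeze 5

```text
time_s: 3.68
tool_pos: [512.0, -320.4, 7.3]
tool_rot: [[1.0, -0.0, 0.0], [-0.0, -1.0, -0.0], [0.0, 0.0, -1.0]]
force: [-0.2, 0.1, 2.4]
finger_gap: 63.0
```

Emit:
drive_tool --deltas '[{"dx": 0,"dy": 0,"dz": 0,"ax": 0,"ay": 0,"az": 0},{"dx": 0,"dy": 0,"dz": 0,"ax": 0,"ay": 0,"az": 0},{"dx": 0,"dy": 0,"dz": 0,"ax": 0,"ay": 0,"az": 0},{"dx": 0,"dy": 0,"dz": 0,"ax": 0,"ay": 0,"az": -0.1},{"dx": 0,"dy": 0,"dz": 0,"ax": 0,"ay": 0,"az": -0.27},{"dx": 0,"dy": 0,"dz": 0,"ax": 0,"ay": 0,"az": -0.45},{"dx": 0,"dy": 0,"dz": 0,"ax": 0,"ay": 0,"az": -0.62},{"dx": 0,"dy": 0,"dz": 0,"ax": 0,"ay": 0,"az": -0.8}]' --grip 0.088

```text
time_s: 4.68
tool_pos: [512.0, -320.4, 7.2]
tool_rot: [[0.693, 0.721, -0.0], [0.721, -0.693, 0.0], [-0.0, -0.0, -1.0]]
force: [-0.0, -0.1, 0.4]
finger_gap: 87.8
```

Emit:
drive_tool --deltas '[{"dx": 0,"dy": 0,"dz": 0,"ax": 0,"ay": 0,"az": -0.17},{"dx": 0,"dy": 0,"dz": 0,"ax": 0,"ay": 0,"az": -0.34},{"dx": 0,"dy": 0,"dz": 0,"ax": 0,"ay": 0,"az": -0.51},{"dx": 0,"dy": 0,"dz": 0,"ax": 0,"ay": 0,"az": -0.65},{"dx": 0,"dy": 0,"dz": 0,"ax": 0,"ay": 0,"az": -0.74},{"dx": 0,"dy": 0,"dz": 0,"ax": 0,"ay": 0,"az": -0.771},{"dx": 0,"dy": 0,"dz": 0,"ax": 0,"ay": 0,"az": -0.771},{"dx": 0,"dy": 0,"dz": 0,"ax": 0,"ay": 0,"az": -0.771}]'

```text
time_s: 5.68
tool_pos: [512.0, -320.4, 7.2]
tool_rot: [[0.001, 1.0, -0.0], [1.0, -0.001, 0.0], [0.0, -0.0, -1.0]]
force: [0.1, -0.2, -0.5]
finger_gap: 87.9
```

Emit:
drive_tool --deltas '[{"dx": 0,"dy": 0,"dz": 0,"ax": 0,"ay": 0,"az": 0},{"dx": 0,"dy": 0,"dz": 0,"ax": 0,"ay": 0,"az": 0},{"dx": 0,"dy": 0,"dz": 0,"ax": 0,"ay": 0,"az": 0},{"dx": 0,"dy": 0,"dz": 0,"ax": 0,"ay": 0,"az": 0},{"dx": 0,"dy": 0,"dz": 0,"ax": 0,"ay": 0,"az": 0},{"dx": 0,"dy": 0,"dz": 0,"ax": 0,"ay": 0,"az": 0}]' --grip 0.06 --squeeze 25

```text
time_s: 6.42
tool_pos: [512.0, -320.4, 7.3]
tool_rot: [[0.0, 1.0, -0.0], [1.0, -0.0, -0.0], [-0.0, -0.0, -1.0]]
force: [-0.5, 0.4, 0.1]
finger_gap: 60.0
```

```bash
python3 -c "
from h import *
rel([512,-320.4,120],np.pi/2)
im=arm.camera('scene');crop('scene',im,245,195,50,'g3.png',8)
"
```

```text
d [-0.     -0.     -0.1127] a [-0.  0. -0.] t 6.42 p [ 512.  -320.4    7.3] F [-0.5  0.4  0.1] gap 60.0
```

View pics/g3.png

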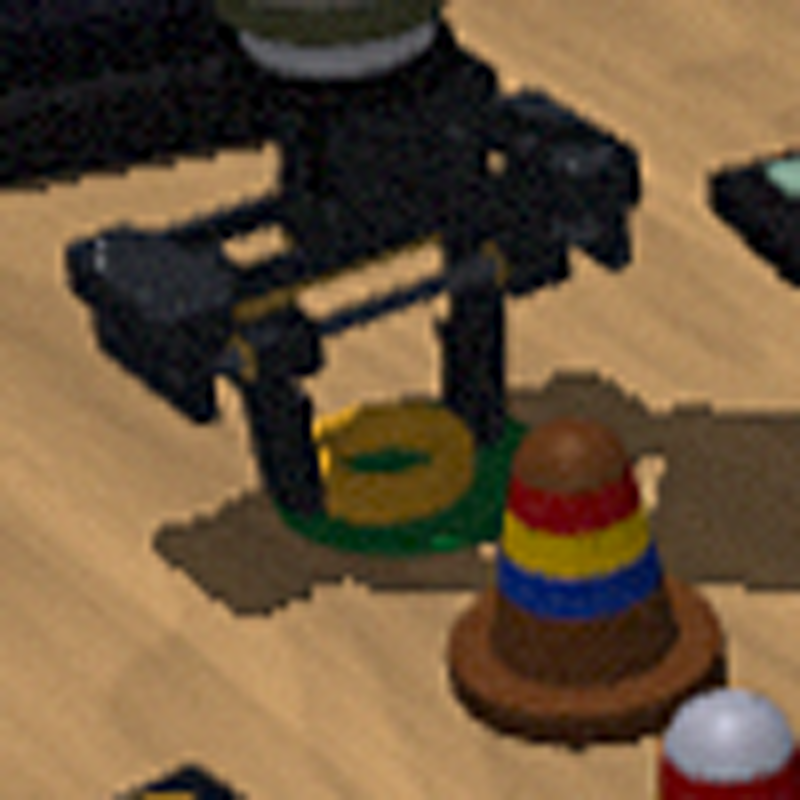

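Emit:
drive_tool --deltas '[{"dx": 0,"dy": 0,"dz": 0,"ax": 0,"ay": 0,"az": 0},{"dx": 0,"dy": 0,"dz": 0,"ax": 0,"ay": 0,"az": 0},{"dx": 0,"dy": 0,"dz": -0.003,"ax": 0,"ay": 0,"az": 0},{"dx": 0,"dy": 0,"dz": -0.015,"ax": 0,"ay": 0,"az": 0},{"dx": 0,"dy": 0,"dz": -0.04,"ax": 0,"ay": 0,"az": 0},{"dx": 0,"dy": 0,"dz": -0.08,"ax": 0,"ay": 0,"az": 0},{"dx": 0,"dy": 0,"dz": -0.11,"ax": 0,"ay": 0,"az": 0},{"dx": 0,"dy": 0,"dz": -0.123,"ax": 0,"ay": 0,"az": 0}]' --grip 0.05 --squeeze 25

```text
time_s: 7.48
tool_pos: [512.4, -320.7, 132.6]
tool_rot: [[-0.0, 1.0, 0.002], [1.0, 0.0, -0.002], [-0.002, 0.002, -1.0]]
force: [0.4, -0.3, -0.7]
finger_gap: 60.2
```

```bash
python3 -c "
from h import *
im=arm.camera('scene');crop('scene',im,250,170,50,'g4.png',8);np.save('lift_scene.npy',im)
im=arm.camera('top');crop('top',im,480,250,60,'g4t.png',6)
rel([575,-26.9,130],np.pi/2)
"
```

```text
d [0.2937 0.0627 0.0011] a [0.0017 0.0016 0.    ] t 7.58 p [ 512.3 -320.6  131.5] F [-0.2  0.2 -1. ] gap 60.2
```

View pics/g4.png

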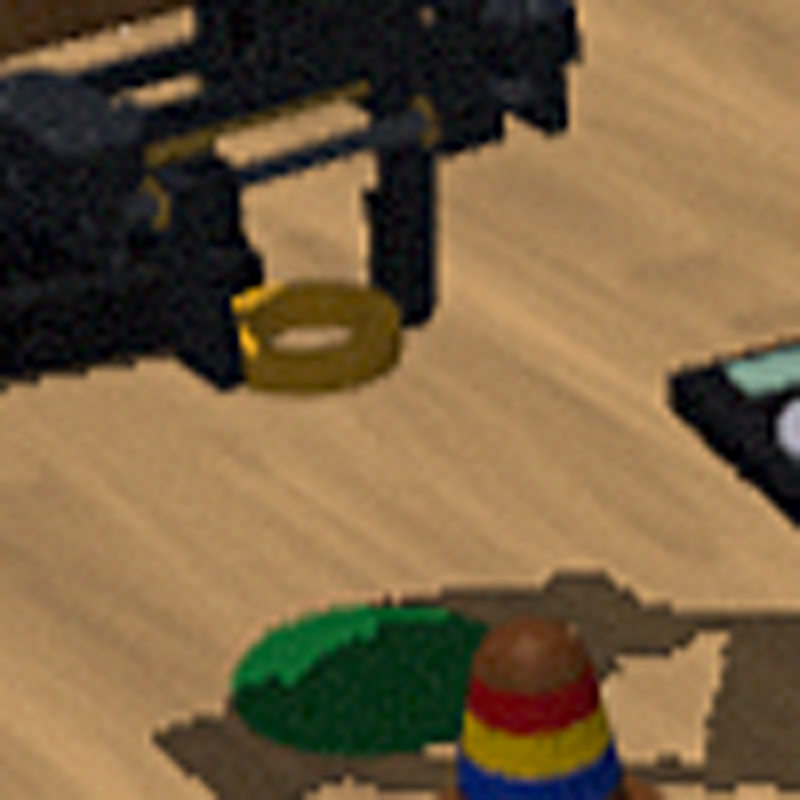

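View pics/g4t.png

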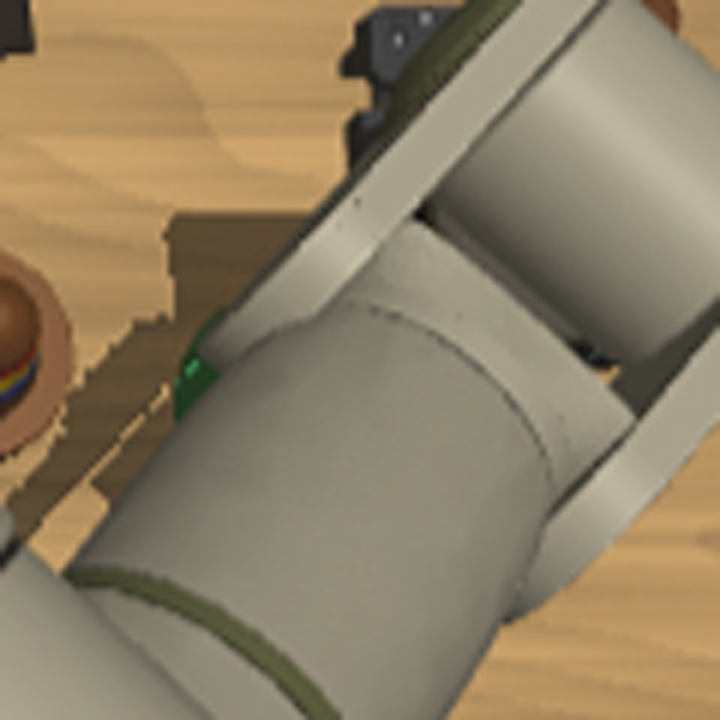

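Lifted and level, with the ring between the fingertips at about (320,335). Now carrying it over the steel mandrel.

Emit:
drive_tool --deltas '[{"dx": 0.02,"dy": 0.004,"dz": 0,"ax": 0,"ay": 0,"az": 0},{"dx": 0.06,"dy": 0.013,"dz": 0,"ax": 0,"ay": 0,"az": 0},{"dx": 0.11,"dy": 0.024,"dz": 0,"ax": 0,"ay": 0,"az": 0},{"dx": 0.16,"dy": 0.034,"dz": 0,"ax": 0,"ay": 0,"az": 0},{"dx": 0.21,"dy": 0.045,"dz": 0,"ax": 0,"ay": 0,"az": 0},{"dx": 0.255,"dy": 0.055,"dz": 0,"ax": 0,"ay": 0,"az": 0},{"dx": 0.282,"dy": 0.06,"dz": 0,"ax": 0,"ay": 0,"az": 0},{"dx": 0.294,"dy": 0.063,"dz": 0,"ax": 0,"ay": 0,"az": 0}]'

```text
time_s: 8.57
tool_pos: [574.4, -23.9, 129.2]
tool_rot: [[-0.002, 1.0, -0.002], [1.0, 0.002, 0.001], [0.001, -0.002, -1.0]]
force: [0.2, 0.5, -0.2]
finger_gap: 60.1
```

Emit:
drive_tool --deltas '[{"dx": 0,"dy": 0,"dz": 0.005,"ax": 0,"ay": 0,"az": 0},{"dx": 0,"dy": 0,"dz": 0.012,"ax": 0,"ay": 0,"az": 0},{"dx": 0,"dy": 0,"dz": 0.019,"ax": 0,"ay": 0,"az": 0},{"dx": 0,"dy": 0,"dz": 0.022,"ax": 0,"ay": 0,"az": 0},{"dx": 0,"dy": 0,"dz": 0.022,"ax": 0,"ay": 0,"az": 0}]'

```text
time_s: 9.2
tool_pos: [574.9, -26.7, 108.0]
tool_rot: [[0.0, 1.0, -0.0], [1.0, -0.0, 0.0], [0.0, -0.0, -1.0]]
force: [0.7, -0.2, -1.2]
finger_gap: 60.1
```

```bash
python3 -c "
from h import *
im=arm.camera('scene');np.save('m1_scene.npy',im);crop('scene',im,285,230,45,'g5.png',8)
im=arm.camera('top');np.save('m1_top.npy',im);crop('top',im,350,220,60,'g5t.png',6)
rel([575,-26.9,100],np.pi/2)
"
```

```text
d [-0.0004 -0.0001  0.0084] a [ 0.0003  0.0001 -0.0002] t 9.3 p [575.1 -26.5 108.4] F [ 0.   0.7 -0.2] gap 60.1
```

View pics/g5.png

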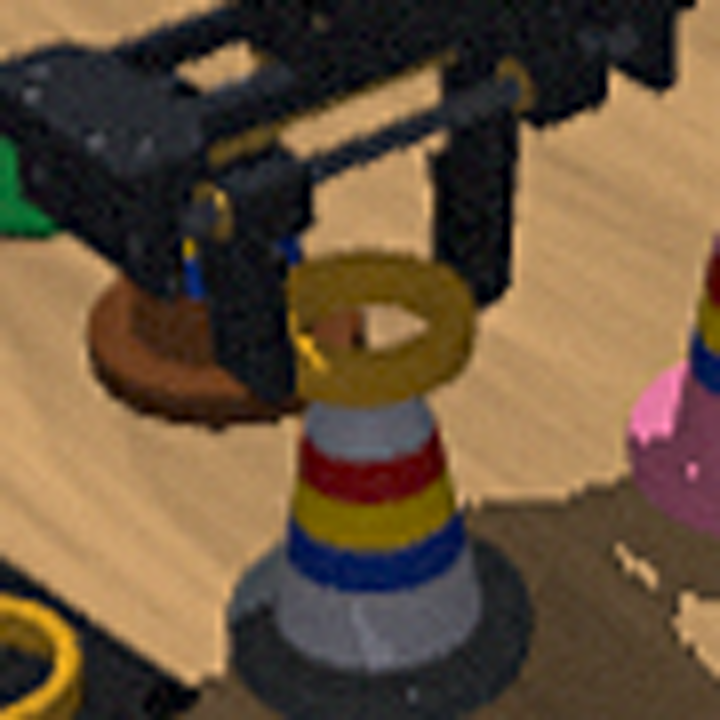

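View pics/g5t.png

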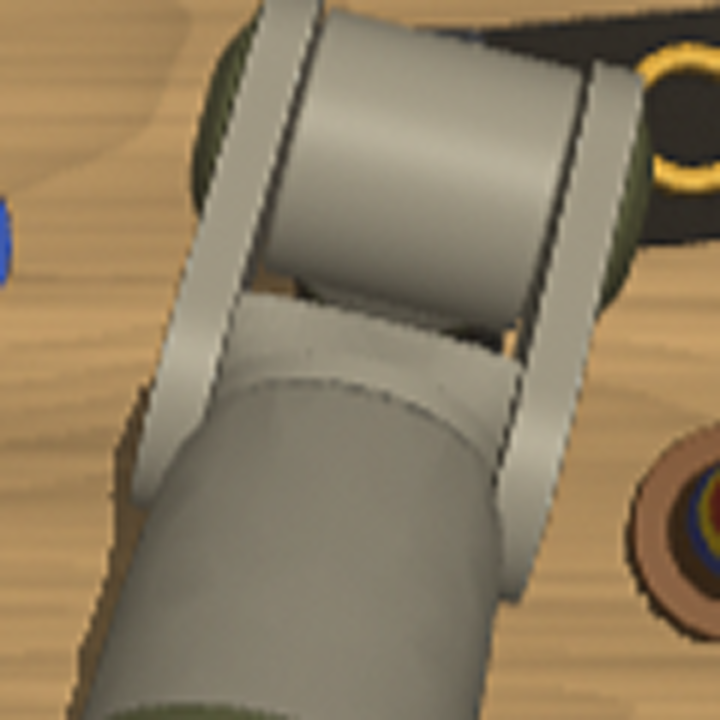

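```bash
cat > f.py <<'E'
from h import *
import sys
def run(file,z0,c0,bore=41,out="ov.png"):
    n="scene"; im=np.load(file); hsv=cv2.cvtColor(im,cv2.COLOR_RGB2HSV).astype(int); H,S,V=[hsv[...,i] for i in range(3)]
    u,v=proj(n,[*c0,z0+7])[0]; w=48; ox,oy=int(u)-24,int(v)-24
    g=((H>14)&(H<30)&(S>185)).astype(np.uint8)
    t=cv2.GaussianBlur(g[oy:oy+w,ox:ox+w].astype(float),(0,0),.8)
    # include hole: weight out hull interior = use outer boundary + right side only
    yy,xx=np.mgrid[oy:oy+w,ox:ox+w]
    wt=((xx>u-6)).astype(float)
    def f(c):
        m=render(n,ring(c,z0),ox,oy,w); hm=np.minimum(hull_s(n,circ(c,c[2]/2,z0+14),ox,oy,w),hull_s(n,circ(c,c[2]/2,z0),ox,oy,w))
        return (wt*(cv2.GaussianBlur(np.clip(m-hm,0,1),(0,0),.8)-t)).ravel()
    r=least_squares(f,[*c0,bore],diff_step=3e-3,x_scale=10)
    print(np.round(r.x,1),"res",round(float(np.abs(r.fun).sum()),1))
    o=cv2.resize(im[oy-5:oy+w+40,ox-10:ox+w+15],None,fx=8,fy=8,interpolation=cv2.INTER_NEAREST)
    def dr(P,col):
        for p in proj(n,P): cv2.circle(o,(int((p[0]-ox+10.5)*8),int((p[1]-oy+5.5)*8)),1,col,-1)
    for z in (z0,z0+14): dr(circ(r.x,31,z),(0,255,0)); dr(circ(r.x,r.x[2]/2,z),(0,255,255))
    M=(576.2,-28.9)
    for rr,z in ((45,0),(45,14),(30.5,14),(18.75,80)): dr(circ(M,rr,z),(255,0,255))
    cv2.imwrite("pics/"+out,o[:,:,::-1]); return r.x
def hull_s(n,P,ox,oy,w): return render(n,[P],ox,oy,w)
if __name__=="__main__": run(sys.argv[1],float(sys.argv[2]),(575,-27),out=sys.argv[3])
E
python3 f.py m1_scene.npy 105 ov1.png
```

```text
[577.3 -30.1  44. ] res 78.1
```

View pics/ov1.png

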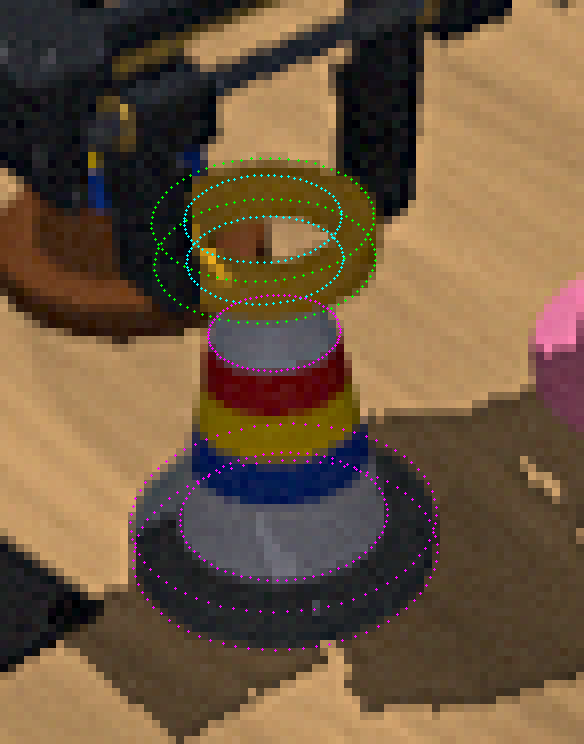

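```bash
python3 - <<'E'
from f import *
for z in (126,128,130): run("lift_scene.npy",z,(512.3,-320.6),out="ov2.png")
for z in (103,105,107): run("m1_scene.npy",z,(575,-27),out="ov1b.png")
K,R,t=cal("scene"); 
J=(proj("scene",[[576,-27,105],[575,-28,105],[575,-27,106]])-proj("scene",[575,-27,105])); print(J)
E
```

```text
[ 512.5 -329.9   46.7] res 33.6
[ 514.5 -326.4   46.5] res 34.2
[ 516.6 -323.    46.2] res 35.0
[575.6 -32.3  45. ] res 92.7
[577.3 -30.1  44. ] res 78.1
[579.2 -27.7  45. ] res 63.4
[[-0.35875116  0.15989243]
 [-0.26366729 -0.19282659]
 [-0.01816797 -0.36724377]]
```

View pics/ov2.png

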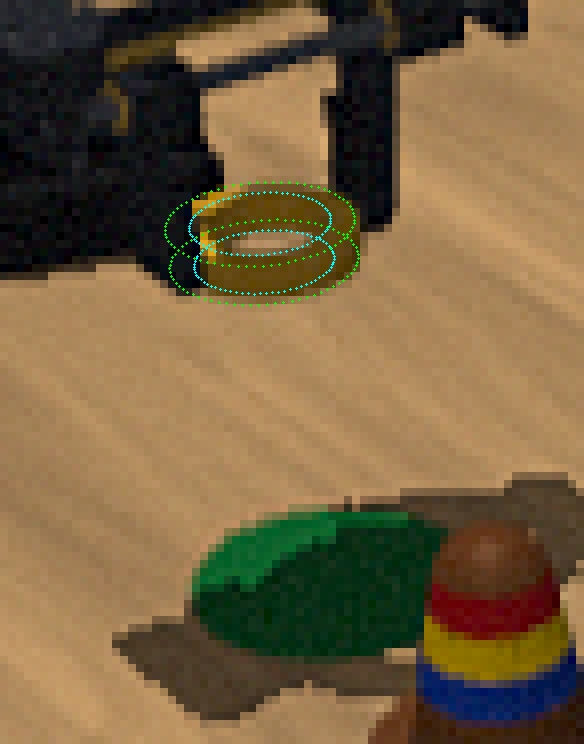

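```bash
python3 - <<'E'
from h import *
for f in ("scene0.npy","m1_scene.npy"):
    im=np.load(f).astype(float)
    hsv=cv2.cvtColor(im.astype(np.uint8),cv2.COLOR_RGB2HSV).astype(int);H,S=hsv[...,0],hsv[...,1]
    for name,ok in (("red",((H<6)|(H>174))&(S>150)),("yel",(H>22)&(H<35)&(S>190)),("blu",(H>110)&(H<128)&(S>110))):
        ys,xs=np.where(ok[225:275,265:310]); 
        rows=[(y+225,xs[ys==y].min()+265,xs[ys==y].max()+265) for y in np.unique(ys)]
        print(f,name,[(int(a),int(b),int(c)) for a,b,c in rows if c-b>10])
M=np.array([576.2,-28.9])
for r,z in ((20,73),(22.5,59),(25,45)):
    P=proj("scene",circ(M,r,z)); print(z,P[:,0].min(),P[:,0].max(),proj("scene",[*M,z]))
im=np.load("m1_scene.npy"); hsv=cv2.cvtColor(im,cv2.COLOR_RGB2HSV).astype(int);H,S=hsv[...,0],hsv[...,1]
g=(H>14)&(H<30)&(S>185); ys,xs=np.where(g[205:240,270:310]); print([(int(y+205),int(xs[ys==y].max()+270)) for y in np.unique(ys)])
P=proj("scene",np.r_[circ((577.3,-30.1),31,105),circ((577.3,-30.1),31,119)]); print(P[:,0].max(),P[:,1].min(),P[:,1].max())
P=proj("scene",np.r_[circ(M,31,105),circ(M,31,119)]); print(P[:,0].max(),P[:,1].min(),P[:,1].max())
E
```

```text
scene0.npy red [(240, 278, 294), (241, 277, 294), (242, 278, 294), (243, 278, 294), (244, 278, 294), (245, 279, 292)]
scene0.npy yel [(245, 277, 295), (246, 277, 295), (247, 277, 296), (248, 277, 296), (249, 277, 295), (250, 278, 294), (251, 279, 292)]
scene0.npy blu [(250, 276, 297), (251, 276, 297), (252, 276, 297), (253, 276, 297), (254, 276, 296), (255, 277, 296), (256, 277, 295), (257, 279, 293)]
m1_scene.npy red [(240, 278, 294), (241, 278, 294), (242, 278, 294), (243, 278, 294), (244, 278, 294), (245, 279, 291), (246, 280, 291)]
m1_scene.npy yel [(246, 277, 296), (247, 277, 296), (248, 277, 296), (249, 277, 295), (250, 278, 294), (251, 279, 293)]
m1_scene.npy blu [(251, 276, 297), (252, 276, 297), (253, 276, 297), (254, 276, 296), (255, 276, 296), (256, 277, 295), (257, 279, 293)]
73 277.18034065827055 294.6817777138764 [[285.94182554 239.56702332]]
59 276.40505471550773 295.9529101828748 [[286.19241426 244.50143117]]
45 275.64054258018336 297.20566205708707 [[286.43944996 249.36587546]]
[(217, 291), (218, 295), (219, 297), (220, 297), (221, 298), (222, 298), (223, 298), (224, 298), (225, 298), (226, 298), (227, 298), (228, 298), (229, 298), (230, 297), (231, 296), (232, 295), (233, 293), (234, 290), (235, 286), (237, 274)]
298.40880012800255 215.26608892371104 235.89890580414792
299.12125945607835 215.3189082030055 235.95715853458523
```

Emit:
drive_tool --deltas '[{"dx": 0.0003,"dy": -0.0006,"dz": 0.004,"ax": 0,"ay": 0,"az": 0},{"dx": 0.0003,"dy": -0.0006,"dz": 0.008,"ax": 0,"ay": 0,"az": 0},{"dx": 0.0003,"dy": -0.0006,"dz": 0.012,"ax": 0,"ay": 0,"az": 0},{"dx": 0.0003,"dy": -0.0006,"dz": 0.016,"ax": 0,"ay": 0,"az": 0},{"dx": 0.0003,"dy": -0.0006,"dz": 0.019,"ax": 0,"ay": 0,"az": 0},{"dx": 0.0003,"dy": -0.0006,"dz": 0.021,"ax": 0,"ay": 0,"az": 0},{"dx": 0.0003,"dy": -0.0006,"dz": 0.022,"ax": 0,"ay": 0,"az": 0}]'

```text
time_s: 10.18
tool_pos: [574.4, -26.1, 86.2]
tool_rot: [[0.0, 1.0, -0.0], [1.0, -0.0, 0.0], [0.0, -0.0, -1.0]]
force: [0.8, -1.2, -0.5]
finger_gap: 59.9
```

```bash
python3 -c "
from h import *
im=arm.camera('scene');np.save('m2_scene.npy',im);crop('scene',im,285,235,35,'g6.png',10)
rel([575,-26.9,85],np.pi/2)
o=arm.get_obs();print(o['wrist_torque'])
"; python3 f.py m2_scene.npy 83 ov3.png
```

```text
d [-0.0008  0.0006  0.0011] a [-0.0001 -0.     -0.    ] t 10.22 p [574.4 -26.1  86.1] F [ 0.7  0.6 -0.2] gap 59.8
[-0.00285999 -0.0564781   0.00082215]
[577.  -29.3  45.6] res 114.2
```

View pics/g6.png

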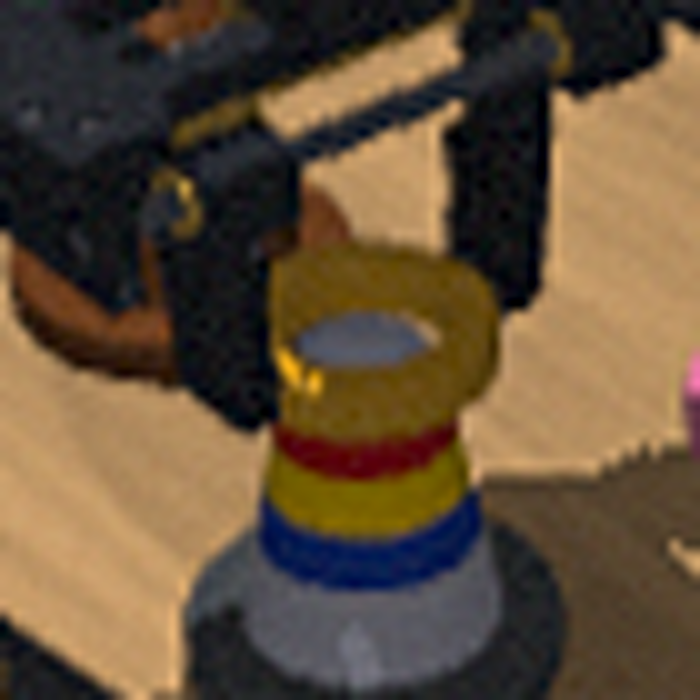

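View pics/ov3.png

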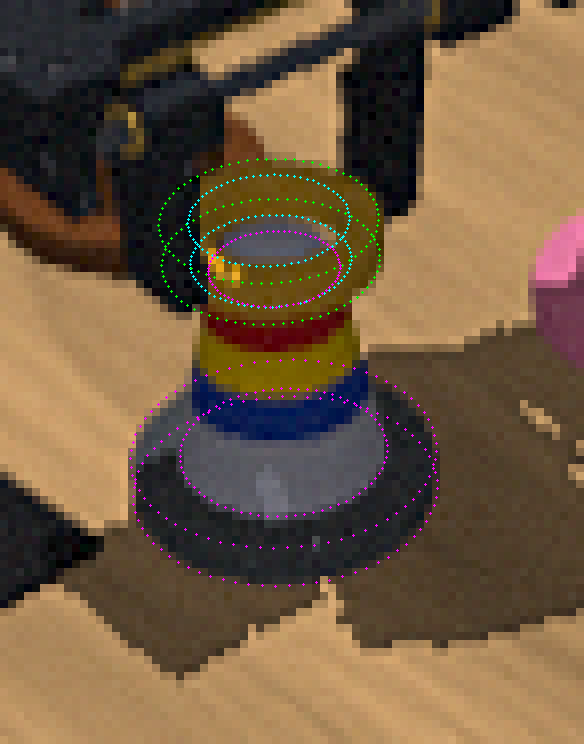

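Emit:
drive_tool --deltas '[{"dx": 0,"dy": 0,"dz": 0.0015,"ax": 0,"ay": 0,"az": 0},{"dx": 0,"dy": 0,"dz": 0.003,"ax": 0,"ay": 0,"az": 0},{"dx": 0,"dy": 0,"dz": 0.004,"ax": 0,"ay": 0,"az": 0},{"dx": 0,"dy": 0,"dz": 0.004,"ax": 0,"ay": 0,"az": 0}]'

```text
time_s: 10.72
tool_pos: [574.7, -26.1, 82.3]
tool_rot: [[-0.0, 1.0, 0.001], [1.0, 0.0, -0.0], [-0.0, 0.001, -1.0]]
force: [1.9, -0.0, -1.3]
finger_gap: 60.1
```

```bash
python3 -c "
from h import *
rel([575,-26.9,85],np.pi/2)
o=arm.get_obs();print(o['wrist_torque'])
"
```

```text
d [-0.0008  0.0004 -0.0027] a [0.0006 0.0001 0.    ] t 10.72 p [574.7 -26.1  82.3] F [ 1.9 -0.  -1.3] gap 60.1
[ 0.00699133 -0.30716094 -0.01478377]
```

Side force +x of 1.9 N: the ring is touching on its -x side, so it needs to go +x.

Emit:
drive_tool --deltas '[{"dx": 0,"dy": 0.0008,"dz": 0,"ax": 0,"ay": 0,"az": 0},{"dx": 0,"dy": 0.0015,"dz": 0,"ax": 0,"ay": 0,"az": 0},{"dx": 0,"dy": 0.0015,"dz": 0,"ax": 0,"ay": 0,"az": 0}]'

```text
time_s: 11.1
tool_pos: [575.9, -26.0, 82.2]
tool_rot: [[-0.0, 1.0, -0.0], [1.0, 0.0, 0.0], [0.0, -0.0, -1.0]]
force: [-0.3, 0.4, -0.9]
finger_gap: 60.1
```

Emit:
drive_tool --deltas '[{"dx": 0,"dy": 0,"dz": 0.001,"ax": 0,"ay": 0,"az": 0},{"dx": 0,"dy": 0,"dz": 0.002,"ax": 0,"ay": 0,"az": 0},{"dx": 0,"dy": 0,"dz": 0.003,"ax": 0,"ay": 0,"az": 0},{"dx": 0,"dy": 0,"dz": 0.003,"ax": 0,"ay": 0,"az": 0}]'

```text
time_s: 11.6
tool_pos: [575.9, -26.1, 79.1]
tool_rot: [[-0.0, 1.0, -0.0], [1.0, 0.0, 0.0], [0.0, -0.0, -1.0]]
force: [-0.6, -0.2, -1.1]
finger_gap: 59.9
```

```bash
python3 -c "
from h import *
rel([575,-26.9,85],np.pi/2)
o=arm.get_obs();print(o['wrist_torque'])
"
```

```text
d [-0.0008 -0.0009 -0.0059] a [-0.0002 -0.0001  0.    ] t 11.6 p [575.9 -26.1  79.1] F [-0.6 -0.2 -1.1] gap 59.9
[-0.05220435 -0.08057899  0.00210343]
```

Emit:
drive_tool --deltas '[{"dx": 0,"dy": 0,"dz": 0.001,"ax": 0,"ay": 0,"az": 0},{"dx": 0,"dy": 0,"dz": 0.002,"ax": 0,"ay": 0,"az": 0},{"dx": 0,"dy": 0,"dz": 0.003,"ax": 0,"ay": 0,"az": 0},{"dx": 0,"dy": 0,"dz": 0.003,"ax": 0,"ay": 0,"az": 0}]'

```text
time_s: 12.1
tool_pos: [575.9, -26.0, 76.4]
tool_rot: [[-0.0, 1.0, 0.0], [1.0, 0.0, 0.0], [0.0, 0.0, -1.0]]
force: [-0.8, 0.9, 2.0]
finger_gap: 60.0
```

```bash
python3 -c "
from h import *
rel([575,-26.9,85],np.pi/2)
o=arm.get_obs();print(o['wrist_torque'])
im=arm.camera('scene');np.save('m3_scene.npy',im);crop('scene',im,285,235,35,'g7.png',10)
"
```

```text
d [-0.0009 -0.0009 -0.0086] a [ 0.0002 -0.0001  0.    ] t 12.1 p [575.9 -26.   76.4] F [-0.8  0.9  2. ] gap 60.0
[ 0.18104918  0.09731104 -0.01547616]
```

View pics/g7.png

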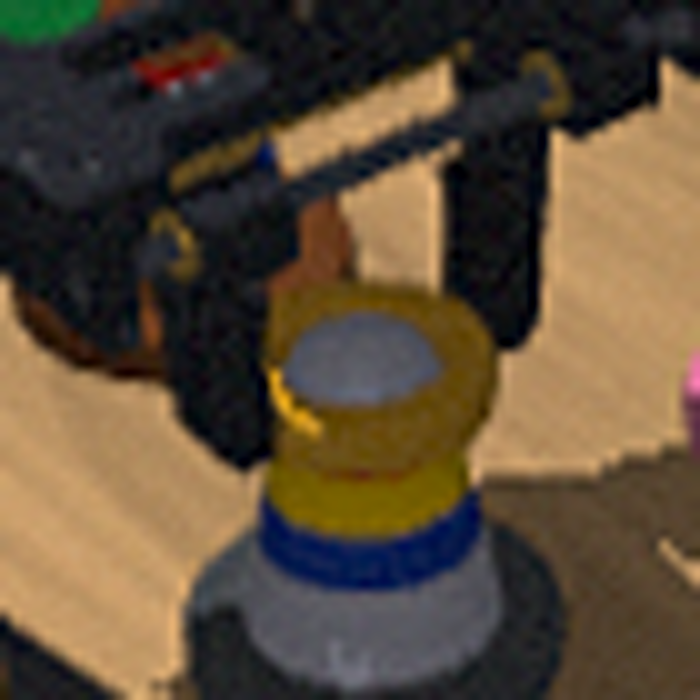

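Emit:
drive_tool --deltas '[{"dx": 0.0006,"dy": -0.0002,"dz": 0,"ax": 0,"ay": 0,"az": 0},{"dx": 0.0006,"dy": -0.0002,"dz": 0.0,"ax": 0,"ay": 0,"az": 0}]'

```text
time_s: 12.4
tool_pos: [575.9, -25.8, 76.4]
tool_rot: [[0.0, 1.0, 0.001], [1.0, -0.0, -0.001], [-0.001, 0.001, -1.0]]
force: [-0.3, -1.2, 3.3]
finger_gap: 59.8
```

```bash
python3 -c "
from h import *
rel([575,-26.9,85],np.pi/2)
o=arm.get_obs();print(o['wrist_torque'])
"
```

```text
d [-0.0011 -0.0009 -0.0086] a [ 0.0006  0.0007 -0.    ] t 12.4 p [575.9 -25.8  76.4] F [-0.3 -1.2  3.3] gap 59.8
[-0.37987495 -0.05320493 -0.06459588]
```

Emit:
drive_tool --deltas '[{"dx": 0,"dy": 0,"dz": 0.001,"ax": 0,"ay": 0,"az": 0},{"dx": 0,"dy": 0,"dz": 0.002,"ax": 0,"ay": 0,"az": 0},{"dx": 0,"dy": 0,"dz": 0.002,"ax": 0,"ay": 0,"az": 0}]'

```text
time_s: 12.78
tool_pos: [576.0, -25.8, 75.4]
tool_rot: [[-0.0, 1.0, 0.001], [1.0, 0.0, -0.001], [-0.001, 0.001, -1.0]]
force: [-3.7, -1.8, 12.0]
finger_gap: 60.0
```

```bash
python3 -c "
from h import *
rel([575,-26.9,85],np.pi/2)
o=arm.get_obs();print(o['wrist_torque'])
"
```

```text
d [-0.0011 -0.0009 -0.0096] a [0.0012 0.0009 0.0001] t 12.78 p [576.  -25.8  75.4] F [-3.7 -1.8 12. ] gap 60.0
[-0.36822569  0.50593668 -0.01441669]
```

Emit:
drive_tool --deltas '[{"dx": -0.0002,"dy": -0.0003,"dz": -0.0005,"ax": 0,"ay": 0,"az": 0},{"dx": -0.0002,"dy": -0.0003,"dz": -0.0005,"ax": 0,"ay": 0,"az": 0}]'

```text
time_s: 13.02
tool_pos: [576.0, -25.9, 75.5]
tool_rot: [[0.0, 1.0, 0.002], [1.0, -0.0, -0.0], [-0.0, 0.002, -1.0]]
force: [-0.5, -0.8, 6.9]
finger_gap: 60.2
```

```bash
python3 -c "
from h import *
rel([575,-26.9,85],np.pi/2)
o=arm.get_obs();print(o['wrist_torque'])
im=arm.camera('scene');np.save('m4_scene.npy',im);crop('scene',im,285,235,35,'g8.png',10)
"
```

```text
d [-0.0011 -0.0009 -0.0096] a [ 0.0018  0.0004 -0.0001] t 13.03 p [576.  -25.9  75.5] F [-0.5 -0.8  6.9] gap 60.2
[-0.15173672  0.00671831  0.01401882]
```

View pics/g8.png

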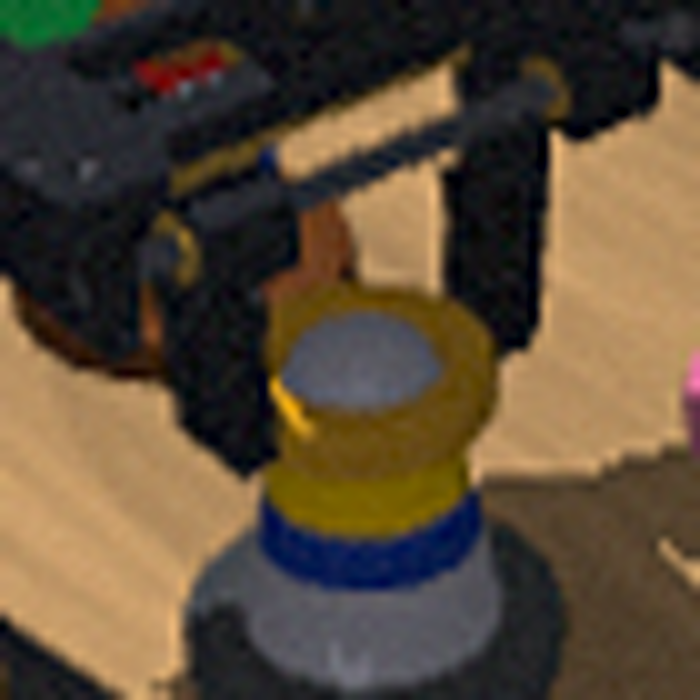

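Seated: Fz is about 7 N with the side forces and moments near zero. By the tool, its lower edge is at about 72 mm, inside the red band (66–80). Red just vanishes behind the overhanging rim, which is what this camera's ~34° elevation would show. Letting go.

Emit:
drive_tool --deltas '[{"dx": 0,"dy": 0,"dz": 0,"ax": 0,"ay": 0,"az": 0},{"dx": 0,"dy": 0,"dz": 0,"ax": 0,"ay": 0,"az": 0},{"dx": 0,"dy": 0,"dz": 0,"ax": 0,"ay": 0,"az": 0},{"dx": 0,"dy": 0,"dz": 0,"ax": 0,"ay": 0,"az": 0},{"dx": 0,"dy": 0,"dz": 0,"ax": 0,"ay": 0,"az": 0}]' --grip 0.088

```text
time_s: 13.7
tool_pos: [575.4, -25.7, 74.7]
tool_rot: [[-0.0, 1.0, -0.0], [1.0, 0.0, -0.0], [-0.0, -0.0, -1.0]]
force: [0.2, 1.1, 1.0]
finger_gap: 87.8
```

Emit:
drive_tool --deltas '[{"dx": 0,"dy": 0,"dz": -0.015,"ax": 0,"ay": 0,"az": 0},{"dx": 0,"dy": 0,"dz": -0.05,"ax": 0,"ay": 0,"az": 0},{"dx": 0,"dy": 0,"dz": -0.09,"ax": 0,"ay": 0,"az": 0},{"dx": 0,"dy": 0,"dz": -0.12,"ax": 0,"ay": 0,"az": 0},{"dx": 0,"dy": 0,"dz": -0.13,"ax": 0,"ay": 0,"az": 0},{"dx": 0,"dy": 0,"dz": -0.13,"ax": 0,"ay": 0,"az": 0}]'

```text
time_s: 14.45
tool_pos: [575.3, -25.7, 204.9]
tool_rot: [[-0.0, 1.0, 0.001], [1.0, 0.0, -0.0], [-0.0, 0.001, -1.0]]
force: [-0.2, -0.3, -0.6]
finger_gap: 87.8
```

```bash
python3 - <<'E'
from f import *
im=arm.camera('scene');np.save('m5_scene.npy',im);crop('scene',im,285,235,35,'g9.png',10)
rel([576,-25.9,75.4],np.pi/2)
n="scene"
o=cv2.resize(im[205:275,255:320],None,fx=10,fy=10,interpolation=cv2.INTER_CUBIC)
def dr(P,col):
    for p in proj(n,P): cv2.circle(o,(int((p[0]-255+.5)*10),int((p[1]-205+.5)*10)),1,col,-1)
M=(576.2,-28.9)
for z in (72,86): dr(circ(M,31,z),(0,255,0))
for z in (62,76): dr(circ(M,31,z),(255,255,255))
cv2.imwrite("pics/ov5.png",cv2.resize(o,(557,600))[:,:,::-1])
E
```

```text
d [-0.0003  0.0011  0.1286] a [-0.0011 -0.0003 -0.    ] t 14.5 p [575.1 -25.6 204. ] F [ 0.5 -1.  -0.5] gap 88.1
```

View pics/g9.png

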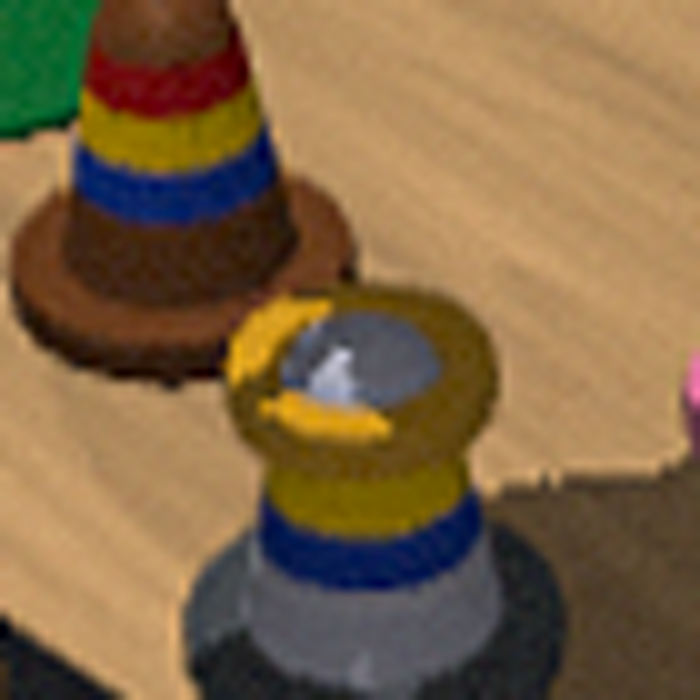

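View pics/ov5.png

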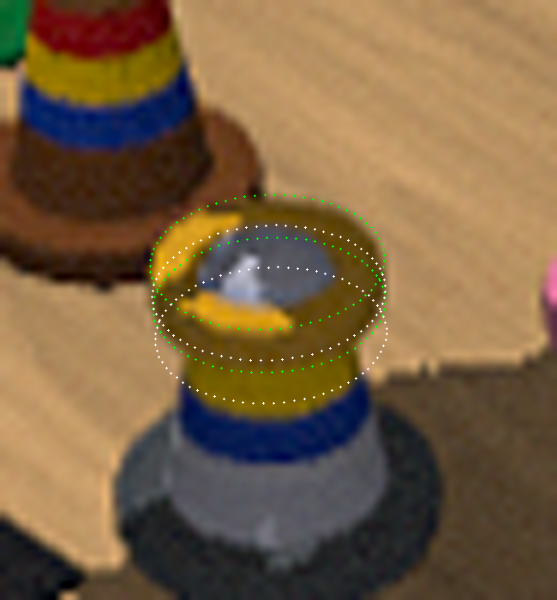

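```bash
python3 - <<'E'
from h import *
n="scene"; im=np.load("m5_scene.npy"); hsv=cv2.cvtColor(im,cv2.COLOR_RGB2HSV).astype(int); H,S,V=[hsv[...,i] for i in range(3)]
ox,oy,w=260,215,48
g=((H>13)&(H<23)&(S>175))[oy:oy+w,ox:ox+w].astype(np.uint8)
k,l,st,_=cv2.connectedComponentsWithStats(g); g=(l==1+np.argmax(st[1:,4])).astype(np.uint8)
cn,_=cv2.findContours(g,cv2.RETR_EXTERNAL,cv2.CHAIN_APPROX_NONE); cv2.drawContours(g,cn,-1,1,-1)
cv2.imwrite("pics/gm.png",cv2.resize(np.hstack([g*255,cv2.cvtColor(im[oy:oy+w,ox:ox+w],cv2.COLOR_RGB2GRAY)]),None,fx=7,fy=7,interpolation=cv2.INTER_NEAREST))
t=cv2.GaussianBlur(g.astype(float),(0,0),.8)
def model(p):
    Rm=cv2.Rodrigues(np.array([p[3],p[4],0.])/100)[0]
    P=np.r_[circ((0,0),31,-7),circ((0,0),31,7)]@Rm.T+[p[0],p[1],p[2]+7]
    return cv2.GaussianBlur(render(n,[P],ox,oy,w),(0,0),.8)
M=(576.2,-28.9)
r=least_squares(lambda p:(model([*M,*p])-t).ravel(),[72,.5,.5],diff_step=.02,x_scale=[5,5,5]); print("z,tilt",r.x,np.abs(r.fun).sum(),np.abs((model([*M,72,0,0])-t)).sum(),np.abs((model([*M,60,0,0])-t)).sum())
# bore on pad in top
im=np.load("top0.npy");hsv=cv2.cvtColor(im,cv2.COLOR_RGB2HSV).astype(int); H=hsv[...,0]
a=((H>30)&(H<90))[240:268,455:487]
g2=((H>12)&(H<30)&(hsv[...,1]>150))[240:268,455:487]; 
k,l,st,_=cv2.connectedComponentsWithStats((~g2).astype(np.uint8)); c=l[14,16]; print("hole area",st[c,4],"eqd",np.sqrt(st[c,4]*4/np.pi),"gold+hole eqd",np.sqrt((g2.sum()+st[c,4])*4/np.pi))
E
```

```text
z,tilt [72.04226858  0.80062004  0.13876951] 38.25611644043905 39.35933116964644 231.92896263514154
hole area 183 eqd 15.26443044094783 gold+hole eqd 25.879026267050612
```

View pics/gm.png

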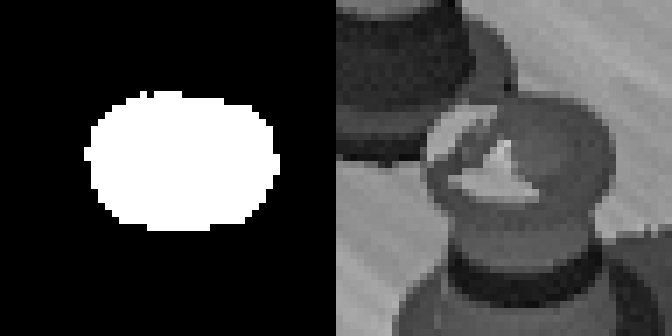

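Red is confirmed: the fit gives the lower edge at 72.0 mm and a tilt under 0.5°. Now gripping it again, centred on the axis.

Emit:
drive_tool --deltas '[{"dx": -0.0002,"dy": 0.0009,"dz": 0.03,"ax": 0,"ay": 0,"az": 0},{"dx": -0.0002,"dy": 0.0009,"dz": 0.075,"ax": 0,"ay": 0,"az": 0},{"dx": -0.0002,"dy": 0.0009,"dz": 0.11,"ax": 0,"ay": 0,"az": 0},{"dx": -0.0002,"dy": 0.0009,"dz": 0.122,"ax": 0,"ay": 0,"az": 0},{"dx": -0.0002,"dy": 0.0009,"dz": 0.128,"ax": 0,"ay": 0,"az": 0},{"dx": -0.0002,"dy": 0.0009,"dz": 0.1288,"ax": 0,"ay": 0,"az": 0},{"dx": -0.0002,"dy": 0.0009,"dz": 0.1288,"ax": 0,"ay": 0,"az": 0},{"dx": -0.0002,"dy": 0.0009,"dz": 0.1288,"ax": 0,"ay": 0,"az": 0}]'

```text
time_s: 15.5
tool_pos: [576.6, -25.9, 76.7]
tool_rot: [[-0.0, 1.0, 0.001], [1.0, 0.0, -0.0], [-0.0, 0.001, -1.0]]
force: [0.4, 0.0, 0.1]
finger_gap: 88.2
```

Emit:
drive_tool --deltas '[{"dx": 0,"dy": 0,"dz": 0,"ax": 0,"ay": 0,"az": 0},{"dx": 0,"dy": 0,"dz": 0,"ax": 0,"ay": 0,"az": 0},{"dx": 0,"dy": 0,"dz": 0,"ax": 0,"ay": 0,"az": 0},{"dx": 0,"dy": 0,"dz": 0,"ax": 0,"ay": 0,"az": 0},{"dx": 0,"dy": 0,"dz": 0,"ax": 0,"ay": 0,"az": 0},{"dx": 0,"dy": 0,"dz": 0,"ax": 0,"ay": 0,"az": 0},{"dx": 0,"dy": 0,"dz": 0,"ax": 0,"ay": 0,"az": 0}]' --grip 0.05 --squeeze 25

```text
time_s: 16.38
tool_pos: [576.0, -25.9, 76.0]
tool_rot: [[-0.0, 1.0, -0.001], [1.0, 0.0, 0.0], [0.0, -0.001, -1.0]]
force: [-4.4, -0.2, 3.1]
finger_gap: 60.5
```

Emit:
drive_tool --deltas '[{"dx": 0,"dy": -0.0004,"dz": 0,"ax": 0,"ay": 0,"az": 0},{"dx": 0,"dy": -0.0004,"dz": -0.001,"ax": 0,"ay": 0,"az": 0},{"dx": 0,"dy": -0.0004,"dz": -0.002,"ax": 0,"ay": 0,"az": 0},{"dx": 0,"dy": -0.0004,"dz": -0.004,"ax": 0,"ay": 0,"az": 0},{"dx": 0,"dy": -0.0004,"dz": -0.007,"ax": 0,"ay": 0,"az": 0},{"dx": 0,"dy": -0.0004,"dz": -0.012,"ax": 0,"ay": 0,"az": 0},{"dx": 0,"dy": -0.0004,"dz": -0.025,"ax": 0,"ay": 0,"az": 0},{"dx": 0,"dy": -0.0004,"dz": -0.04,"ax": 0,"ay": 0,"az": 0}]'

```text
time_s: 17.38
tool_pos: [576.0, -25.9, 117.2]
tool_rot: [[-0.0, 1.0, 0.0], [1.0, 0.0, -0.0], [-0.0, 0.0, -1.0]]
force: [-0.6, -0.9, -1.3]
finger_gap: 60.1
```

```bash
python3 -c "
from h import *
im=arm.camera('scene');np.save('m6_scene.npy',im);crop('scene',im,285,225,45,'g10.png',8)
rel([542.7,389,140],np.pi/2)
"
```

```text
d [ 0.415  -0.0341 -0.0213] a [0.004  0.0009 0.0001] t 17.43 p [576.9 -26.1 119.2] F [0.9 0.  2.2] gap 60.0
```

View pics/g10.png

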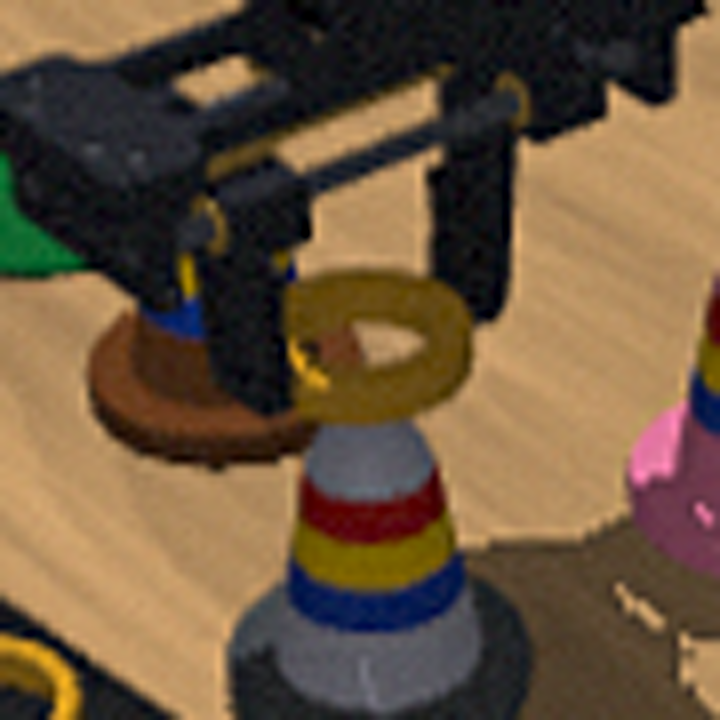

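Clean lift-off with the ring level. Red pad centre, corrected by the camera biases found at the mandrel: about (543.5, 389.5). Moving over it.

Emit:
drive_tool --deltas '[{"dx": 0.01,"dy": -0.001,"dz": -0.012,"ax": 0,"ay": 0,"az": 0},{"dx": 0.04,"dy": -0.003,"dz": -0.02,"ax": 0,"ay": 0,"az": 0},{"dx": 0.085,"dy": -0.007,"dz": -0.02,"ax": 0,"ay": 0,"az": 0},{"dx": 0.135,"dy": -0.011,"dz": -0.02,"ax": 0,"ay": 0,"az": 0},{"dx": 0.185,"dy": -0.015,"dz": -0.02,"ax": 0,"ay": 0,"az": 0},{"dx": 0.235,"dy": -0.02,"dz": -0.02,"ax": 0,"ay": 0,"az": 0},{"dx": 0.28,"dy": -0.024,"dz": -0.02,"ax": 0,"ay": 0,"az": 0},{"dx": 0.31,"dy": -0.026,"dz": -0.02,"ax": 0,"ay": 0,"az": 0}]'

```text
time_s: 18.42
tool_pos: [548.9, 286.7, 136.4]
tool_rot: [[-0.002, 1.0, -0.0], [1.0, 0.002, 0.0], [0.0, -0.0, -1.0]]
force: [0.2, -0.7, -0.3]
finger_gap: 59.9
```

```bash
python3 -c "
from h import *
rel([543.5,389.5,80],np.pi/2)"
```

```text
d [ 0.1028 -0.0052  0.0564] a [-0.0001 -0.0002  0.0018] t 18.43 p [548.9 286.7 136.4] F [ 0.2 -0.7 -0.3] gap 59.9
```

Emit:
drive_tool --deltas '[{"dx": 0.03,"dy": -0.002,"dz": 0.005,"ax": 0,"ay": 0,"az": 0},{"dx": 0.06,"dy": -0.004,"dz": 0.02,"ax": 0,"ay": 0,"az": 0},{"dx": 0.085,"dy": -0.005,"dz": 0.04,"ax": 0,"ay": 0,"az": 0},{"dx": 0.1,"dy": -0.005,"dz": 0.055,"ax": 0,"ay": 0,"az": 0},{"dx": 0.104,"dy": -0.0055,"dz": 0.06,"ax": 0,"ay": 0,"az": 0},{"dx": 0.104,"dy": -0.0055,"dz": 0.06,"ax": 0,"ay": 0,"az": 0},{"dx": 0.104,"dy": -0.0055,"dz": 0.06,"ax": 0,"ay": 0,"az": 0}]'

```text
time_s: 19.3
tool_pos: [544.9, 387.5, 76.8]
tool_rot: [[0.001, 1.0, 0.001], [1.0, -0.001, 0.0], [0.0, 0.001, -1.0]]
force: [0.3, -0.6, -0.4]
finger_gap: 59.9
```

```bash
python3 -c "
from h import *
im=arm.camera('scene');crop('scene',im,434,345,50,'g11.png',8)
rel([543.5,389.5,8.2],np.pi/2)"
```

```text
d [ 0.0019 -0.0015  0.0686] a [ 0.0011 -0.0005 -0.0009] t 19.35 p [544.9 387.6  76.8] F [-0.1  0.6 -0.5] gap 60.1
```

View pics/g11.png

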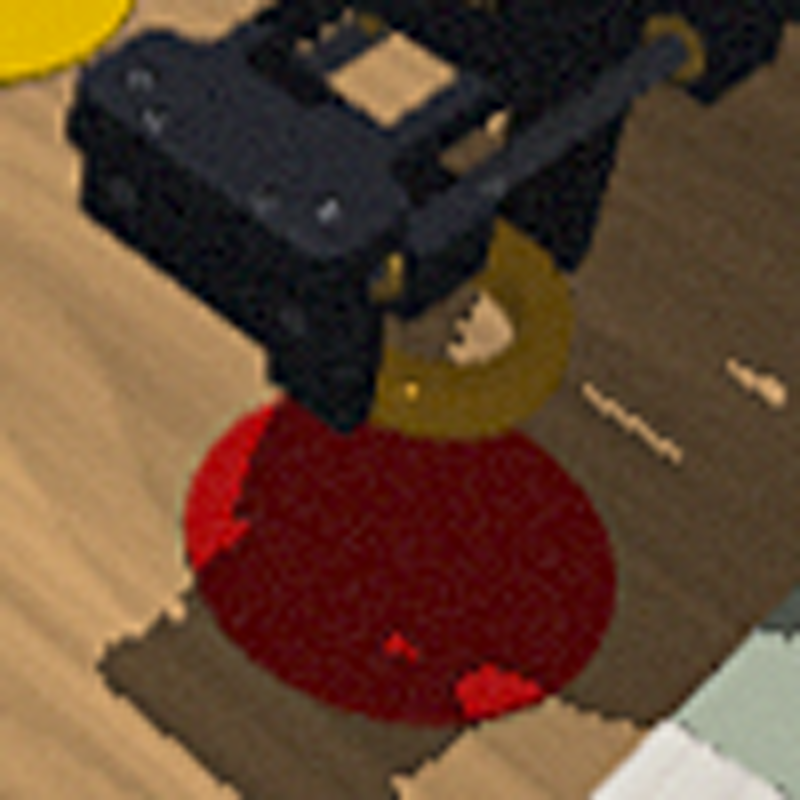

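The ring is above the red pad (scene 434,365), held level and clear of the banknotes. Lowering.

Emit:
drive_tool --deltas '[{"dx": 0.0019,"dy": -0.0015,"dz": 0.025,"ax": 0,"ay": 0,"az": 0},{"dx": 0.0019,"dy": -0.0015,"dz": 0.048,"ax": 0,"ay": 0,"az": 0},{"dx": 0.0019,"dy": -0.0015,"dz": 0.058,"ax": 0,"ay": 0,"az": 0},{"dx": 0.0019,"dy": -0.0015,"dz": 0.062,"ax": 0,"ay": 0,"az": 0},{"dx": 0.0019,"dy": -0.0015,"dz": 0.065,"ax": 0,"ay": 0,"az": 0},{"dx": 0.0019,"dy": -0.0015,"dz": 0.067,"ax": 0,"ay": 0,"az": 0},{"dx": 0.0019,"dy": -0.0015,"dz": 0.067,"ax": 0,"ay": 0,"az": 0}]'

```text
time_s: 20.23
tool_pos: [543.0, 390.1, 9.2]
tool_rot: [[0.0, 1.0, 0.0], [1.0, -0.0, 0.0], [0.0, 0.0, -1.0]]
force: [-0.5, 0.3, -1.8]
finger_gap: 60.1
```

Emit:
drive_tool --deltas '[{"dx": 0,"dy": 0,"dz": 0.0005,"ax": 0,"ay": 0,"az": 0},{"dx": 0,"dy": 0,"dz": 0.001,"ax": 0,"ay": 0,"az": 0},{"dx": 0,"dy": 0,"dz": 0.0012,"ax": 0,"ay": 0,"az": 0},{"dx": 0,"dy": 0,"dz": 0.0012,"ax": 0,"ay": 0,"az": 0}]'

```text
time_s: 20.72
tool_pos: [542.9, 390.0, 7.8]
tool_rot: [[0.0, 1.0, 0.0], [1.0, -0.0, 0.0], [0.0, 0.0, -1.0]]
force: [0.3, 0.3, 0.1]
finger_gap: 60.2
```

Emit:
drive_tool --deltas '[{"dx": 0,"dy": 0,"dz": 0.0005,"ax": 0,"ay": 0,"az": 0},{"dx": 0,"dy": 0,"dz": 0.0008,"ax": 0,"ay": 0,"az": 0},{"dx": 0,"dy": 0,"dz": 0.0008,"ax": 0,"ay": 0,"az": 0}]'

```text
time_s: 21.1
tool_pos: [543.0, 390.0, 7.7]
tool_rot: [[-0.0, 1.0, 0.0], [1.0, 0.0, 0.0], [0.0, 0.0, -1.0]]
force: [-1.5, -2.3, 5.9]
finger_gap: 60.0
```

Contact with the pad at 5.9 N. Letting go and rising.

Emit:
drive_tool --deltas '[{"dx": 0,"dy": 0,"dz": -0.0003,"ax": 0,"ay": 0,"az": 0},{"dx": 0,"dy": 0,"dz": -0.0003,"ax": 0,"ay": 0,"az": 0},{"dx": 0,"dy": 0,"dz": -0.0003,"ax": 0,"ay": 0,"az": 0},{"dx": 0,"dy": 0,"dz": -0.0003,"ax": 0,"ay": 0,"az": 0},{"dx": 0,"dy": 0,"dz": -0.0003,"ax": 0,"ay": 0,"az": 0}]' --grip 0.088

```text
time_s: 21.72
tool_pos: [542.9, 390.0, 7.2]
tool_rot: [[-0.0, 1.0, -0.0], [1.0, 0.0, 0.0], [0.0, -0.0, -1.0]]
force: [0.5, 0.1, -0.7]
finger_gap: 87.7
```

Emit:
drive_tool --deltas '[{"dx": 0,"dy": 0,"dz": -0.01,"ax": 0,"ay": 0,"az": 0},{"dx": 0,"dy": 0,"dz": -0.04,"ax": 0,"ay": 0,"az": 0},{"dx": 0,"dy": 0,"dz": -0.085,"ax": 0,"ay": 0,"az": 0},{"dx": 0,"dy": 0,"dz": -0.13,"ax": 0,"ay": 0,"az": 0},{"dx": -0.03,"dy": -0.02,"dz": -0.16,"ax": 0,"ay": 0,"az": 0},{"dx": -0.08,"dy": -0.05,"dz": -0.17,"ax": 0,"ay": 0,"az": 0},{"dx": -0.12,"dy": -0.08,"dz": -0.17,"ax": 0,"ay": 0,"az": 0},{"dx": -0.14,"dy": -0.1,"dz": -0.17,"ax": 0,"ay": 0,"az": 0}]'

```text
time_s: 22.72
tool_pos: [441.7, 248.5, 178.4]
tool_rot: [[0.001, 1.0, 0.001], [1.0, -0.001, 0.0], [0.0, 0.001, -1.0]]
force: [0.0, 0.1, -0.4]
finger_gap: 87.9
```

```bash
cat > fin.py <<'E'
from h import *
a=arm.camera('scene');b=arm.camera('top');np.save('fs.npy',a);np.save('ft.npy',b)
crop('scene',a,434,360,40,'f1.png',7);crop('top',b,178,240,40,'f2.png',7)
cv2.imwrite('pics/f12.png',np.hstack([cv2.resize(cv2.imread('pics/f1.png'),(400,400)),cv2.resize(cv2.imread('pics/f2.png'),(400,400))]))
cv2.imwrite('pics/ftop.png',b[:,:,::-1])
rel([0,0,0])
for n,im in (('scene',a),('top',b)):
    hsv=cv2.cvtColor(im,cv2.COLOR_RGB2HSV).astype(int);H,S=hsv[...,0],hsv[...,1]
    u,v=proj(n,[543,389.5,8])[0]; yy,xx=np.mgrid[:480,:640]
    g=((H>13)&(H<30)&(S>175)&((xx-u)**2+(yy-v)**2<(22 if n=='scene' else 18)**2)).astype(np.uint8)
    cn,_=cv2.findContours(g,cv2.RETR_EXTERNAL,cv2.CHAIN_APPROX_NONE);cv2.drawContours(g,[max(cn,key=cv2.contourArea)],-1,1,-1)
    print(n,fit(n,g,ring,(543,389.5),64))
E
python3 fin.py
```

```text
d [-0.2493 -0.4413  0.1782] a [0. 0. 0.] t 22.82 p [441.5 248.8 178.4] F [1.3 0.5 0.1] gap 88.1
scene (array([542.8, 387.6]), 53.5, 808.0)
top (array([549.3, 392.5]), 473.6, 88.0)
```

View pics/f12.png

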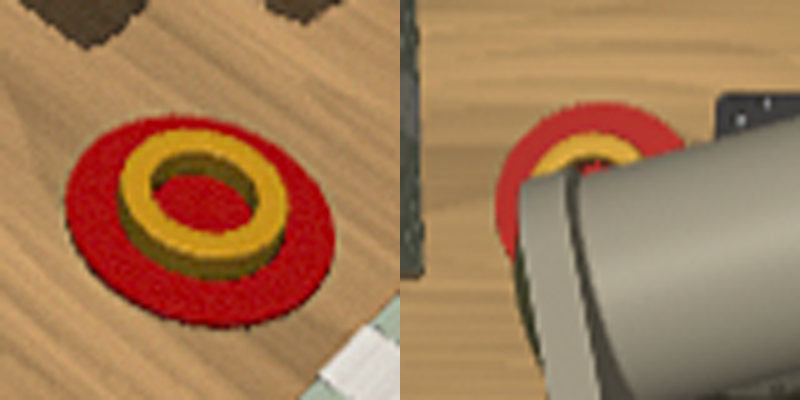

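View pics/ftop.png

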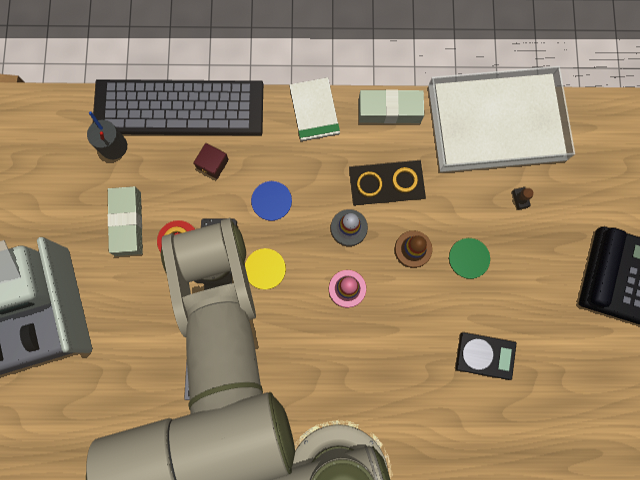

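```bash
python3 -c "
from workcell import arm
print(arm.close_job())"
```

```text
the job is handed in; nothing more can be done
None
```

I measured the gold bangle on the steel mandrel. It is the red size, and it now lies flat on the red pad, released. The job took about 23 s of the 61 s allowed.

- **Pickup:** I squeezed the bangle twice on the green pad, once in each direction, to centre it in the gripper before lifting.
- **Sizing:** I lowered it in small steps, shifting sideways when the wrist force showed it touching on one side. The highest reading was a brief 12 N, and it sat at about 7 N with almost no side force when I let go.
- **Reading:** The bangle stayed put when released. The arm and the camera both put its lower edge at about 72 mm, inside the red band (66–80), with under 0.5° of tilt. In the picture the rim hides the red just below it and yellow shows first, so I read the colour from the height, not by seeing red. At this viewing angle that is what a lower edge at 72 mm should look like.
- **Placing:** The grip on the mandrel gave a 4 N sideways force at first. I corrected it, and the bangle lifted off cleanly. The scene camera shows it about 1.5 mm from the red pad's centre.

**Checks that failed or disagreed:**
- The two cameras differ by 2–5 mm in places, so I corrected the pad position using the mandrel position found by touch.
- My first position over the mandrel was about 1.5 mm off in x, and the wrist force showed it.
- At the end the arm blocked the top camera's view of the bangle, so the final placing check rests on the scene camera alone.
- The other bangles, and everything else in view in the last pictures, looked unmoved. The arm hid the calculator in the last top view.

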